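# Hang two drawn-up syringes in the sloped syringe rack

## Robot

A 6-joint arm with a two-finger parallel gripper is mounted at the origin on a cart in front of the work surface, level with it; the furniture and walls round the work are solid. World frame = base frame: x ahead of the robot, y to its left, z up, the work surface at z = 0. Lengths are in m, angles in degrees, forces in N, time in s.
With the tool pointing down it reaches from about 0.375 to 0.9 m from the base axis. Payload 3.1 kg.
Tool frame: the origin (TCP) lies on the centre line of the jaws, within the pads' length; the fingertips stand 8 mm ahead of it and the grasp point (between the pads) lies 11 mm behind it; z points along the fingers, y is the direction in which the jaws open and shut (so a half turn about z gives the same grasp; the last joint's range is limited). The gripper opens to 87 mm and grips with 3 to 60 N. Pads are 19 mm wide; open, the fingers measure 117 mm over their backs; the gripper's body (75 mm by 190 mm) begins 51 mm behind the grasp point.
Start: joints at [53.543, 30.224, 82.088, -0, 67.689, -10.227], TCP at [0.276, 0.561, 0.231] pointing down, gripper open.
Joint ranges: [-176.69, 176.69], [-43.24, 126.21], [12.49, 139.97], [-82, 262], [0, 151.66], [-163.58, 163.58]. Speed limits (degrees/s): [159.86, 159.86, 180, 180, 180, 180].

## Interface

Orientations are given as a 3x3 rotation matrix whose columns are the frame's x, y, z axes.
In Python, from rig import * gives the robot as it stands. The module is installed in compiled form; this text tells all that it offers.
- The arm moves only by the tool arm_command, never from a script. Its argument "commands" is a list of rows, each an object with "translation": the shift along the tool's x, y, z scaled (see below), a list of three; "dr": the turn, a rotation vector about the tool's x, y, z scaled (see below), a list of three; "jaw": the closure, from 0 (fully open) to 1 (shut). In form: [{"translation": [x, y, z], "dr": [ax, ay, az], "jaw": jaw}, ...]. A call has 1 to 12 rows; each row shifts and turns the commanded pose from where the row before left it, along the tool's axes as they then stand; what a row does not reach is not made up. The controller multiplies each number of a shift by 25 mm and each number of a turn by 6 degrees. A row lasts 1/12 s, in which the tool goes at most 41.7 mm and 7.16 degrees, less where a joint would pass 70% of its speed; a pose out of reach is approached as far as the arm can. A call with a number of a shift or a turn outside -1 to 1 is refused whole. A call with a gripper value outside its range is refused whole. The fingers move at their own pace and stop on an object; the grip force is fixed at half the most. Time passes only in rows, so rows that do not move let the fingers close. It gives the time, the measured TCP pose, the force and the opening at its end, in the units of the state.
- read_state(): the state, without advancing time (a new reading comes with each control period).
- capture(name): name is "side" or "top" or "wrist"; returns (picture, depth): 384x512x3 uint8, red, green, blue; 384x512 float32, m along the optical axis (not along the pixel's ray), 0 where there is no reading.
- camera_model(name): a dict with "intrinsics" (3x3 intrinsics, pixels), "pose" (4x4, takes a point from camera to world coordinates); the wrist camera has in their place "mount" (4x4, takes a point from camera to tool coordinates, whose origin is the TCP and whose axes are the flange's). Camera axes: x right, y down, z forward; pixel columns grow to the right and rows downward; lengths in m; the calibration is good to about 2 mm. A picture is of the moment at which its call begins: read the wrist's pose just before it. camera_model takes no time and is no camera call.
- hand_in(): hands the job in, once; it reports no verdict.
The state is a dict: "time_s": time; "joint_positions": joint angles; "qvel": joint speeds; "tau": joint torques, N m; "position": TCP position; "tcp_rot": TCP orientation; "force": force on the tool from outside, world axes, zero at the start; "moment": the same for the moment, N m; "opening": opening from 0.0 (shut) to 1.0 (fully open).
Only numpy, scipy, OpenCV 4.12 (cv2) and the standard library are available. Lean on these libraries where they do the work, as an engineer would, in place of code of your own. Each camera call takes 0.05 s, during which the arm holds its last target.

## Task

Put the two capped syringes from the mat into the blue sloped syringe rack, each in a slot of its own, any slots: lying in the V notches of both combs with the capped tip down the slope, and slid fully home so that the finger flange bears on the uphill side of the upper comb. The rack is only held by friction clamps, so feel them in gently, with only a light finger push (about half a kilogram at most): it must stay at the angle it stands at. Leave the pill jar, the green-capped vial and the carton alone.

Things in the scene. Friction and masses are not known exactly. Their poses are not given: they have to be found in the camera images.
- syringe_green: 10 mL syringe, green tip cap, 175 mm long. Barrel 16.6 mm across (x = -28 to +50 mm), cap 7.6 mm across (x = -88 to -31), finger flange 26 wide x 18 x 2 mm (x = +51 to +53), plunger rod 6 mm with 18 mm thumb disc at x = +87; axis 9 mm above the origin. Lies on the mat, plunger end roughly away from the robot. Origin: under mid-length on the resting plane; x along it to the plunger, z up as it lies
- syringe_green_flange (a point): on the green syringe's axis, at the tipward face of its finger flange (the face that bears on the comb); axes as the syringe's
- syringe_green_tip (a point): on the green syringe's axis, at the end of its cap, 139 mm from the flange point
- syringe_blue: 5 mL syringe, blue tip cap, 144 mm long. Barrel 13.6 mm across (x = -23 to +41 mm), cap 7.6 mm across (x = -72 to -26), finger flange 20 wide x 15 x 2 mm (x = +41 to +43), plunger rod 6 mm with 15 mm thumb disc at x = +72; axis 8 mm above the origin. Lies on the mat, plunger end roughly away from the robot. Origin: under mid-length on the resting plane; x along it to the plunger, z up as it lies
- syringe_blue_flange (a point): on the blue syringe's axis, at the tipward face of its finger flange; axes as the syringe's
- syringe_blue_tip (a point): on the blue syringe's axis, at the end of its cap, 113 mm from the flange point
- rack: fixed grey base plate of the syringe rack, 150 x 212 mm, 9 mm high; origin under its middle, x from the low front to the back. Side cheeks carry the hinge line of the tilting frame, 62 mm in front of the origin and 46 mm up, and two black clamp knobs
- rack_tilt (a joint): slope of the rack's frame, rad above level (0.50 to 0.75); two friction clamps hold it, about 14 N on the upper comb makes it sink. Two aluminium rails 177 mm apart carry a lower and an upper blue comb 33 and 130 mm up the slope from the hinge line, 5 mm thick, each with three 90-degree V notches 58 mm apart (upper 17 mm deep, lower 12). Between the combs the frame is open
- slot_left (a point): left slot: the point where the axis of a hung syringe crosses the uphill face of the upper comb, 10.7 mm above the bottom of the V notch. Its axes: x up the slope along the slot (away from the robot), y along the comb to the left, z out of the rack square to the slope
- slot_middle (a point): middle slot: the point where the axis of a hung syringe crosses the uphill face of the upper comb, 10.7 mm above the bottom of the V notch. Its axes: x up the slope along the slot (away from the robot), y along the comb to the left, z out of the rack square to the slope
- slot_right (a point): right slot: the point where the axis of a hung syringe crosses the uphill face of the upper comb, 10.7 mm above the bottom of the V notch. Its axes: x up the slope along the slot (away from the robot), y along the comb to the left, z out of the rack square to the slope
- mat: fixed grey-green mat, 185 x 250 mm, 2 mm thick, on which the syringes lie; origin under its middle
- jar: bystander: orange pill jar with a white cap, 47 mm across, 76 mm high; origin under its middle
- vial: bystander: vial with a green cap, 26 mm across, 57 mm high; origin under its middle
- carton: bystander: flat white and green carton, 56 x 96 x 28 mm; origin under its middle

How it is judged:
By the outcome, as a careful person would: the job done as asked, in the order asked, and still so for the second after the job is handed in, with the robot touching nothing.
It also fails if it takes over 72 s, if anything falls off the work surface, if the arm or the gripper's body presses on something with over 40 N, if the wrist force passes 120 N, or if a joint passes its speed limit or range.

## Working session

There is one attempt and no reset: what is moved stays moved. The work goes in short steps, Python scripts to look and compute and a tool call to move; the robot and the scene stay as the last step left them, time stands still between calls to the robot, and variables do not carry over. Pictures are saved under pics/ and viewed, and the job is handed in when it is done.

Besides the shell and the picture viewer there is one more tool, called after "Call:" by a JSON object that holds its "name" and its "arguments". arm_command: Moves the arm, as the interface text tells. Its arguments: {"type":"object","properties":{"commands":{"type":"array"}},"required":["commands"]}

```bash
mkdir -p pics; cat > h.py <<'E'
from rig import *
import numpy as np, cv2
def save(n,p): cv2.imwrite('pics/'+n+'.png',p[:,:,::-1])
E
python3 - <<'E'
from h import *
s=read_state(); print(s)
for n in ('side','top','wrist'):
    p,d=capture(n); save(n+'0',p); np.savez('pics/%s0.npz'%n,p=p,d=d); print(n,camera_model(n))
E
```

```text
{'time_s': 0.0, 'joint_positions': array([ 5.35434353e+01,  3.02790279e+01,  8.21579476e+01, -7.78550376e-04,
        6.76892142e+01, -1.02280474e+01]), 'qvel': array([-0.08843007,  0.01206195,  0.12307958,  0.06088456,  0.02294356,
       -0.06842097]), 'tau': array([ 1.13240232e-03, -4.40042388e+01, -1.76593745e+01,  6.33267383e-02,
        5.83575584e-02, -1.74207762e-04]), 'position': array([0.27576273, 0.56005874, 0.22956229]), 'tcp_rot': array([[-8.97040552e-01,  4.41946333e-01, -1.29859849e-03],
       [ 4.41948079e-01,  8.97038868e-01, -1.77889614e-03],
       [ 3.78716692e-04, -2.16965509e-03, -9.99997575e-01]]), 'force': array([-0.10150812,  1.6273895 ,  0.48149077]), 'moment': array([-0.00196105, -0.01885033,  0.00032509]), 'opening': 0.9983282053594913}
side {'intrinsics': array([[399.38804581,   0.        , 256.61925521],
       [  0.        , 399.38804581, 193.13675074],
       [  0.        ,   0.        ,   1.        ]]), 'pose': array([[ 0.99773206,  0.01209144, -0.06621583,  0.5797293 ],
       [ 0.0630294 , -0.51307015,  0.85602939, -1.10985631],
       [-0.02362274
[... 455 characters left out ...]
,
       [-3.43862748e-03, -1.43246543e-01, -9.89681062e-01,
         1.33831653e+00],
       [ 0.00000000e+00,  0.00000000e+00,  0.00000000e+00,
         1.00000000e+00]])}
wrist {'intrinsics': array([[281.89415195,   0.        , 255.70761755],
       [  0.        , 281.89415195, 190.8809352 ],
       [  0.        ,   0.        ,   1.        ]]), 'mount': array([[ 5.57558575e-04, -9.66540044e-01, -2.56515170e-01,
         6.97725138e-02],
       [ 9.99998994e-01,  2.04376417e-04,  1.40350383e-03,
         2.20132646e-06],
       [-1.30411700e-03, -2.56515694e-01,  9.66539186e-01,
        -1.53487668e-01],
       [ 0.00000000e+00,  0.00000000e+00,  0.00000000e+00,
         1.00000000e+00]])}
```

View pics/top0.png

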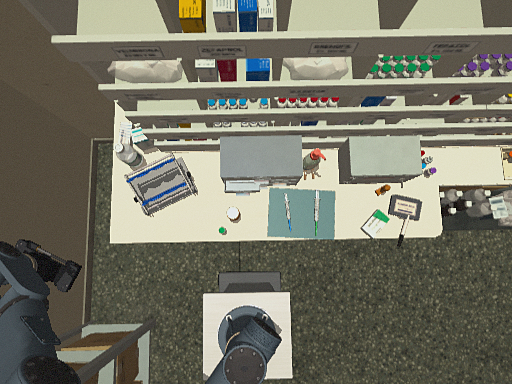

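View pics/side0.png

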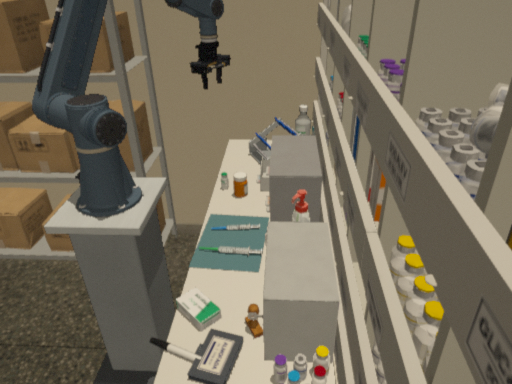

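View pics/wrist0.png

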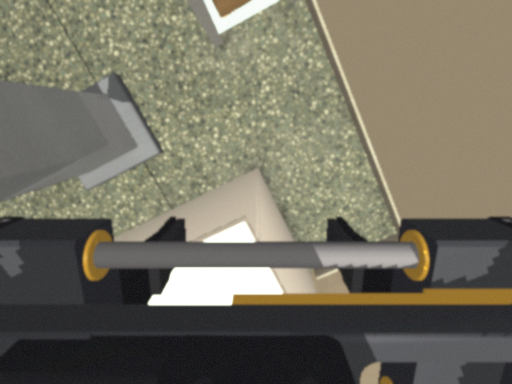

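```bash
python3 - <<'E'
from h import *
p=np.load('pics/top0.npz')['p']; 
a=cv2.resize(p[140:230,110:210],None,fx=6,fy=6,interpolation=cv2.INTER_CUBIC); save('topr',a)
a=cv2.resize(p[180:245,210:345],None,fx=5.5,fy=5.5,interpolation=cv2.INTER_CUBIC); save('topm',a)
d=np.load('pics/top0.npz')['d']
m=camera_model('top');K=m['intrinsics'];T=m['pose']
def pt(u,v,z):
    r=T[:3,:3]@np.linalg.inv(K)@[u,v,1];t=(z-T[2,3])/r[2];return T[:3,3]+t*r
for u,v,z in [(288,195,.01),(290,227,.01),(317,193,.01),(316,232,.01),(128,185,.1),(185,158,.1),(141,213,.03),(197,190,.03),(160,185,0),(233,213,.076),(222,230,.057),(302,213,0)]:
    r=T[:3,:3]@np.linalg.inv(K)@[u,v,1]
    print(u,v,pt(u,v,z).round(3),'depth',(T[:3,3]+r*d[v,u]).round(3))
E
```

```text
288 195 [ 0.506 -0.162  0.01 ] depth [ 0.507 -0.162  0.005]
290 227 [ 0.386 -0.165  0.01 ] depth [ 0.385 -0.165  0.011]
317 193 [ 0.512 -0.271  0.01 ] depth [ 0.511 -0.27   0.016]
316 232 [ 0.365 -0.261  0.01 ] depth [ 0.365 -0.261  0.014]
128 185 [0.54  0.412 0.1  ] depth [0.556 0.446 0.006]
185 158 [0.634 0.211 0.1  ] depth [ 0.66   0.231 -0.001]
141 213 [0.446 0.386 0.03 ] depth [0.449 0.394 0.004]
197 190 [0.528 0.179 0.03 ] depth [0.531 0.182 0.011]
160 185 [0.555 0.326 0.   ] depth [0.554 0.323 0.009]
233 213 [0.436 0.043 0.076] depth [0.436 0.043 0.073]
222 230 [0.377 0.084 0.057] depth [0.377 0.085 0.053]
302 213 [ 0.438 -0.213  0.   ] depth [ 0.437 -0.213  0.004]
```

View pics/topr.png

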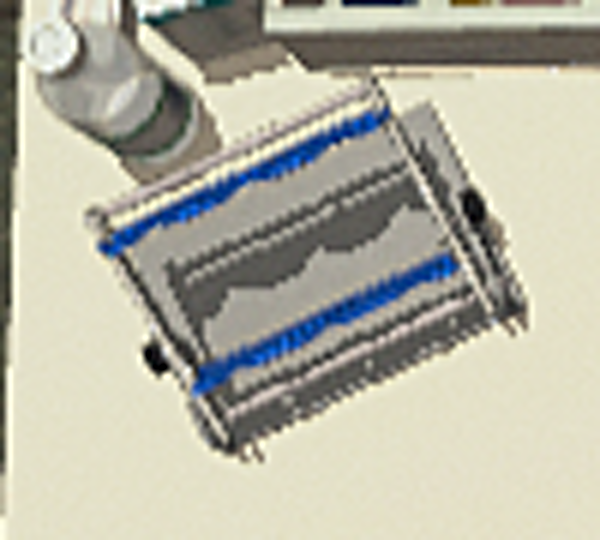

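View pics/topm.png

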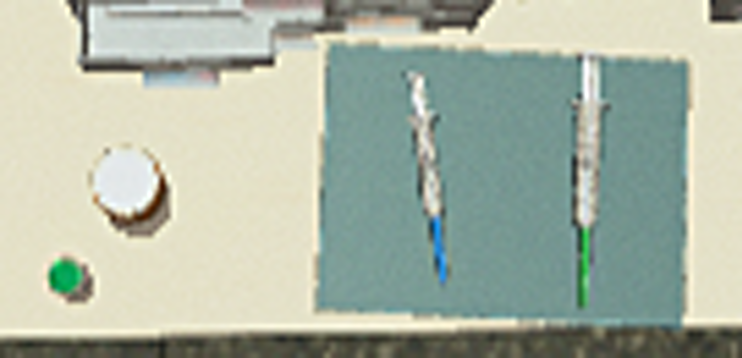

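```bash
python3 - <<'E'
from h import *
d=np.load('pics/top0.npz')['d']
m=camera_model('top');K=m['intrinsics'];T=m['pose']
v,u=np.mgrid[:384,:512]
P=np.einsum('ij,jvu->vui',T[:3,:3]@np.linalg.inv(K),np.stack([u,v,u*0+1.]))*d[...,None]+T[:3,3]
for (u,v) in [(222,150),(240,150),(240,170),(240,178),(298,150),(240,186),(312,155),(312,170),(350,150),(350,175),(350,182),(380,170),(125,155),(130,130),(180,125),(160,125),(200,135),(310,180),(200,110),(290,88),(290,135)]:
    print(u,v,P[v,u].round(3))
E
```

```text
222 150 [0.632 0.069 0.204]
240 150 [0.632 0.01  0.2  ]
240 170 [0.565 0.011 0.198]
240 178 [0.544 0.013 0.172]
298 150 [ 0.628 -0.181  0.201]
240 186 [0.533 0.017 0.074]
312 155 [ 0.623 -0.235  0.151]
312 170 [ 0.6   -0.256  0.012]
350 150 [ 0.634 -0.361  0.169]
350 175 [ 0.549 -0.358  0.163]
350 182 [ 0.548 -0.393  0.031]
380 170 [ 0.563 -0.457  0.17 ]
125 155 [0.639 0.412 0.139]
130 130 [0.739 0.408 0.109]
180 125 [0.723 0.21  0.198]
160 125 [0.721 0.274 0.207]
200 135 [0.688 0.143 0.195]
310 180 [ 0.565 -0.249 -0.005]
200 110 [0.7   0.114 0.385]
290 88 [ 0.687 -0.123  0.543]
290 135 [ 0.68  -0.156  0.2  ]
```

```bash
cat >> h.py <<'E'
from scipy.spatial.transform import Rotation as Ro
def R_from(az,slope=0.):
    # tool x = downslope direction, tool z into slope; az: world azimuth of UPHILL direction (deg), slope rad
    a=np.radians(az); up=np.array([np.cos(a)*np.cos(slope),np.sin(a)*np.cos(slope),np.sin(slope)])
    n=np.array([-np.cos(a)*np.sin(slope),-np.sin(a)*np.sin(slope),np.cos(slope)])
    x=-up; z=-n; y=np.cross(z,x); return np.stack([x,y,z],1)
def plan(p1,R1,n=None,p0=None,R0=None):
    s=read_state(); p0=s['position'] if p0 is None else p0; R0=s['tcp_rot'] if R0 is None else R0
    rv=Ro.from_matrix(R0.T@R1).as_rotvec(); d=R0.T@(np.asarray(p1)-p0)
    if n is None:
        n=max(1,int(np.ceil(max(np.abs(np.degrees(rv)).max()/5.5,np.abs(d).max()/.023))))
    A=Ro.from_rotvec(rv/n); S=sum((A**k).as_matrix() if k else np.eye(3) for k in range(n))
    t=np.linalg.solve(S,d)/.025; r=np.degrees(rv)/n/6
    print('n',n,'translation',t.round(3).tolist(),'dr',r.round(3).tolist(), 'time',s['time_s'],'F',s['force'].round(1))
def wristcap(tag):
    s=read_state(); p,d=capture('wrist'); save(tag,p); m=camera_model('wrist')
    Tt=np.eye(4);Tt[:3,:3]=s['tcp_rot'];Tt[:3,3]=s['position']
    np.savez('pics/%s.npz'%tag,p=p,d=d,T=Tt@m['mount'],K=m['intrinsics']); print(s['time_s'],s['position'].round(4),s['tcp_rot'].round(3).tolist(),s['force'].round(2))
def load(tag): 
    z=np.load('pics/%s.npz'%tag); return z['p'],z['d'],z['T'],z['K']
def ray(T,K,u,v): return T[:3,3], T[:3,:3]@np.linalg.inv(K)@np.array([u,v,1.])
def onz(T,K,u,v,z):
    o,r=ray(T,K,u,v); return o+r*(z-o[2])/r[2]
def cloud(d,T,K):
    v,u=np.mgrid[:d.shape[0],:d.shape[1]]
    return np.einsum('ij,jvu->vui',T[:3,:3]@np.linalg.inv(K),np.stack([u,v,u*0+1.]))*d[...,None]+T[:3,3]
E
python3 - <<'E'
from h import *
plan([.57,.33,.30],R_from(25))
plan([.57,.33,.30],R_from(25),12)
E
```

```text
n 16 translation [-0.783, -0.565, -0.175] dr [-0.001, -0.001, -0.534] time 0.15 F [-0.5 -0.1  0. ]
n 12 translation [-1.05, -0.744, -0.234] dr [-0.001, -0.001, -0.712] time 0.15 F [-0.5 -0.1  0. ]
```

Call:
{"name": "arm_command", "arguments": {"commands": [{"translation": [-0.78,-0.565,-0.175],"dr": [0,0,-0.534],"jaw": 0},{"translation": [-0.78,-0.565,-0.175],"dr": [0,0,-0.534],"jaw": 0},{"translation": [-0.78,-0.565,-0.175],"dr": [0,0,-0.534],"jaw": 0},{"translation": [-0.78,-0.565,-0.175],"dr": [0,0,-0.534],"jaw": 0},{"translation": [-0.78,-0.565,-0.175],"dr": [0,0,-0.534],"jaw": 0},{"translation": [-0.78,-0.565,-0.175],"dr": [0,0,-0.534],"jaw": 0},{"translation": [-0.78,-0.565,-0.175],"dr": [0,0,-0.534],"jaw": 0},{"translation": [-0.78,-0.565,-0.175],"dr": [0,0,-0.534],"jaw": 0},{"translation": [-0.78,-0.565,-0.175],"dr": [0,0,-0.534],"jaw": 0},{"translation": [-0.78,-0.565,-0.175],"dr": [0,0,-0.534],"jaw": 0},{"translation": [-0.78,-0.565,-0.175],"dr": [0,0,-0.534],"jaw": 0},{"translation": [-0.78,-0.565,-0.175],"dr": [0,0,-0.534],"jaw": 0}]}}

```text
time_s: 1.15
position: [0.4789, 0.3607, 0.283]
tcp_rot: [[-0.977, -0.214, -0.001], [-0.214, 0.977, -0.0], [0.001, -0.0, -1.0]]
force: [0.1, 1.0, 0.5]
opening: 0.998
```

Call:
{"name": "arm_command", "arguments": {"commands": [{"translation": [-0.78,-0.565,-0.175],"dr": [0,0,-0.534],"jaw": 0},{"translation": [-0.78,-0.565,-0.175],"dr": [0,0,-0.534],"jaw": 0},{"translation": [-0.78,-0.565,-0.175],"dr": [0,0,-0.534],"jaw": 0},{"translation": [-0.78,-0.565,-0.175],"dr": [0,0,-0.534],"jaw": 0},{"translation": [0,0,0],"dr": [0,0,0],"jaw": 0},{"translation": [0,0,0],"dr": [0,0,0],"jaw": 0}]}}

```text
time_s: 1.65
position: [0.5701, 0.33, 0.2999]
tcp_rot: [[-0.907, -0.421, -0.001], [-0.421, 0.907, -0.0], [0.001, 0.0, -1.0]]
force: [0.3, -0.3, 0.3]
opening: 1.001
```

```bash
python3 - <<'E'
from h import *
wristcap('rack1')
p=load('rack1')[0]
save('rack1z',cv2.resize(p[:240],None,fx=1.5,fy=1.5,interpolation=cv2.INTER_CUBIC))
E
```

```text
1.65 [0.5701 0.33   0.2999] [[-0.907, -0.421, -0.001], [-0.421, 0.907, -0.0], [0.001, 0.0, -1.0]] [ 0.26 -0.35  0.32]
```

View pics/rack1z.png

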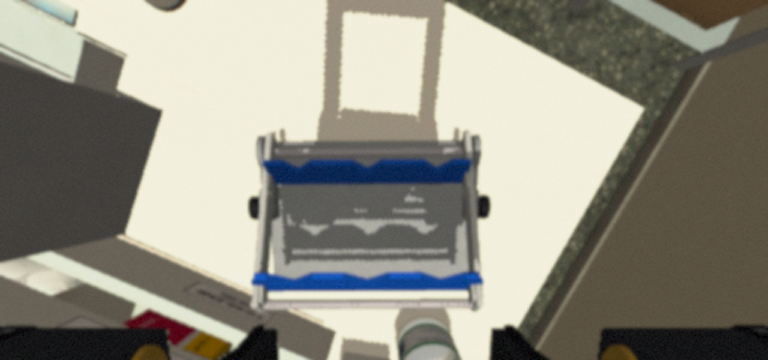

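```bash
python3 - <<'E'
from h import *
p,d,T,K=load('rack1')
save('rack1y',cv2.resize(p[80:215,160:330],None,fx=4.6,fy=4.4,interpolation=cv2.INTER_CUBIC))
hsv=cv2.cvtColor(p,cv2.COLOR_RGB2HSV)
m=((hsv[...,0]>105)&(hsv[...,0]<125)&(hsv[...,1]>150)&(hsv[...,2]>60)).astype(np.uint8)
m[:95]=0;m[215:]=0;m[:,:160]=0;m[:,330:]=0
C=cloud(d,T,K)
for a,b in ((95,150),(160,215)):
    mm=m.copy();mm[:a]=0;mm[b:]=0
    P=C[mm>0]; P=P[d[mm>0]>0]; print(len(P),P.min(0).round(3),P.max(0).round(3))
    c=np.median(P,0); 
    # horizontal direction of comb
    u,s,vt=np.linalg.svd(P-P.mean(0),full_matrices=False); print('mean',P.mean(0).round(4),'s',(s/np.sqrt(len(P))).round(4)); print(vt.round(4)); print('yaw',np.degrees(np.arctan2(-vt[0][0],vt[0][1]))%180)
    ys,xs=np.nonzero(mm)
    for x in range(xs.min(),xs.max()+1,3):
        r=ys[xs==x]
        if len(r): print(x,r.min(),r.max(),d[r.min(),x].round(4),d[r.max(),x].round(4),C[r.min()+1,x].round(3),C[r.max()-1,x].round(3))
E
```

```text
1754 [0.468 0.21  0.068] [0.552 0.364 0.096]
mean [0.5108 0.2872 0.0836] s [0.0474 0.009  0.0008]
[[ 0.4272 -0.9042 -0.0023]
 [-0.4915 -0.2343  0.8388]
 [ 0.7589  0.3572  0.5445]]
yaw 25.28887774399948
177 108 110 0.345 0.3456 [0.54  0.21  0.095] [0.54  0.21  0.095]
180 108 114 0.3455 0.355 [0.538 0.213 0.095] [0.543 0.214 0.089]
183 107 120 0.3452 0.3692 [0.536 0.216 0.095] [0.55  0.217 0.075]
186 107 121 0.3445 0.3705 [0.534 0.22  0.094] [0.55  0.22  0.073]
189 108 121 0.348 0.3717 [0.534 0.223 0.092] [0.548 0.224 0.074]
192 110 121 0.3505 0.3712 [0.535 0.227 0.09 ] [0.546 0.228 0.074]
195 111 121 0.3524 0.3705 [0.534 0.23  0.088] [0.545 0.231 0.074]
198 112 121 0.3567 0.3714 [0.534 0.233 0.084] [0.543 0.234 0.072]
201 111 121 0.3524 0.3712 [0.531 0.237 0.087] [0.541 0.238 0.073]
204 109 121 0.3477 0.3709 [0.527 0.24  0.091] [0.54  0.241 0.071]
207 108 121 0.3461 0.3702 [0.524 0.243 0.094] [0.538 0.245 0.073]
210 107 121 0.3446 0.3723 [0.522 0.246 0.093] [0.537 0.249 0.073]
213 107 121 0.3453 0.3721 [0.52  0.249 0.094] [0.535 0.252 0.073]
216 107 121 0.3451 0.371 [0.519 0.253 0.095
[... 4988 characters left out ...]
425 [0.562 0.369 0.134] [0.568 0.374 0.124]
292 186 191 0.3315 0.3426 [0.562 0.374 0.131] [0.566 0.377 0.126]
295 186 191 0.3326 0.3433 [0.561 0.377 0.13 ] [0.565 0.38  0.126]
298 185 191 0.329 0.3439 [0.558 0.379 0.132] [0.563 0.383 0.126]
301 185 191 0.3264 0.3438 [0.556 0.381 0.137] [0.562 0.387 0.124]
304 184 191 0.3229 0.345 [0.553 0.383 0.139] [0.561 0.39  0.124]
307 183 191 0.3214 0.3437 [0.507 0.3   0.453] [0.559 0.393 0.125]
310 182 191 0.3178 0.3436 [0.547 0.387 0.144] [0.557 0.397 0.125]
313 182 188 0.3182 0.3303 [0.546 0.391 0.142] [0.551 0.395 0.136]
316 182 188 0.318 0.3321 [0.544 0.393 0.145] [0.55  0.398 0.136]
319 185 187 0.3322 0.3307 [0.548 0.402 0.132] [0.548 0.402 0.132]
```

View pics/rack1y.png

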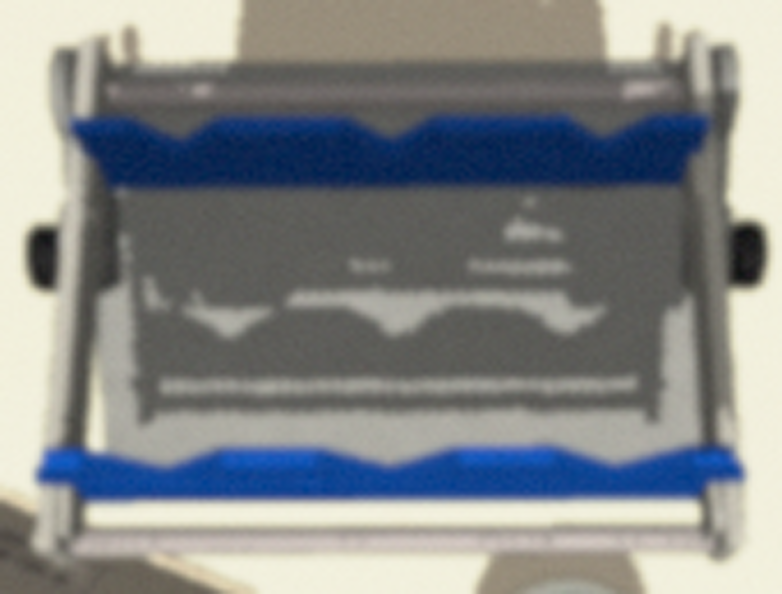

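```bash
cat > rackfit.py <<'E'
from h import *
def fit(tag,boxes,yaw=None,slope=None):
    p,d,T,K=load(tag); hsv=cv2.cvtColor(p,cv2.COLOR_RGB2HSV)
    m=((hsv[...,0]>105)&(hsv[...,0]<125)&(hsv[...,1]>150)&(hsv[...,2]>60)&(d>0))
    C=cloud(d,T,K); out=[]
    for (a,b,l,r) in boxes:
        mm=np.zeros_like(m);mm[a:b,l:r]=m[a:b,l:r]; mi=cv2.erode(mm.astype(np.uint8),np.ones((3,3)))>0
        P=C[mi]; c=np.median(P,0); 
        for _ in range(3):
            P=P[np.linalg.norm(P-c,axis=1)<.13]; u,s,vt=np.linalg.svd(P-P.mean(0),full_matrices=False); n=vt[2]*np.sign(vt[2][2]); e=(P-P.mean(0))@n; P=P[abs(e)<.0025]
        out.append((P.mean(0),n,vt[0]*np.sign(vt[0][1]),C[mm]))
    return out
if __name__=='__main__':
    o=fit('rack1',[(95,150,160,330),(160,215,160,330)])
    for c,n,y,P in o: print(c.round(4),n.round(4),'slope',np.degrees(np.arcsin(n[2])).round(2),'yaw',np.degrees(np.arctan2(n[1],n[0])).round(2),np.degrees(np.arctan2(-y[0],y[1])).round(2))
    yaw=np.radians(25.3); s=np.arcsin((o[0][1]+o[1][1])[2]/2)
    ex=np.array([np.cos(yaw)*np.cos(s),np.sin(yaw)*np.cos(s),np.sin(s)]);ey=np.array([-np.sin(yaw),np.cos(yaw),0]);ez=np.cross(ex,ey)
    print('s',np.degrees(s)); B=np.stack([ex,ey,ez],1)
    for c,n,y,P in o:
        Q=P@B; x=np.median((P@B)[:,0]); print('x',(c@B)[0])
        Q=Q[abs(Q[:,0]-(c@B)[0])<.006]
        h=[];g=np.arange(Q[:,1].min(),Q[:,1].max(),.002)
        for y0 in g:
            q=Q[abs(Q[:,1]-y0)<.0015]; h.append(np.percentile(q[:,2],95) if len(q) else np.nan)
        for a,b in zip(g,h): print('%.3f:%.4f'%(a,b),end=' ')
        print()
E
python3 rackfit.py
```

```text
[0.5111 0.2867 0.084 ] [0.7702 0.3623 0.5249] slope 31.66 yaw 25.19 25.3
[0.5865 0.3218 0.1337] [0.7636 0.36   0.536 ] slope 32.41 yaw 25.24 25.36
s 32.034856038460255
x 0.5401341122315824
-0.041:-0.2261 -0.039:-0.2265 -0.037:-0.2255 -0.035:-0.2258 -0.033:-0.2256 -0.031:-0.2255 -0.029:-0.2257 -0.027:-0.2259 -0.025:-0.2286 -0.023:-0.2304 -0.021:-0.2338 -0.019:-0.2343 -0.017:-0.2375 -0.015:-0.2371 -0.013:-0.2339 -0.011:-0.2314 -0.009:-0.2301 -0.007:-0.2288 -0.005:-0.2271 -0.003:-0.2260 -0.001:-0.2257 0.001:-0.2264 0.003:-0.2263 0.005:-0.2261 0.007:-0.2261 0.009:-0.2263 0.011:-0.2262 0.013:-0.2267 0.015:-0.2263 0.017:-0.2257 0.019:-0.2259 0.021:-0.2263 0.023:-0.2262 0.025:-0.2266 0.027:-0.2263 0.029:-0.2264 0.031:-0.2270 0.033:-0.2291 0.035:-0.2306 0.037:-0.2331 0.039:-0.2357 0.041:-0.2371 0.043:-0.2359 0.045:-0.2345 0.047:-0.2319 0.049:-0.2299 0.051:-0.2276 0.053:-0.2268 0.055:-0.2258 0.057:-0.2258 0.059:-0.2263 0.061:-0.2263 0.063:-0.2262 0.065:-0.2263 0.067:-0.2264 0.069:-0.2264 0.071:-0.2265 0.073:-0.2264 0.075:-0.2264 0.077:-0.2259 0.079:-0.2261 0.081:-0.2259 0.083:-0.2263 0.085:-0
[... 863 characters left out ...]
 0.031:-0.2331 0.033:-0.2366 0.035:-0.2374 0.037:-0.2414 0.039:-0.2422 0.041:-0.2440 0.043:-0.2417 0.045:-0.2410 0.047:-0.2390 0.049:-0.2367 0.051:-0.2347 0.053:-0.2329 0.055:-0.2302 0.057:-0.2290 0.059:-0.2284 0.061:-0.2282 0.063:-0.2281 0.065:-0.2277 0.067:-0.2283 0.069:-0.2285 0.071:-0.2281 0.073:-0.2279 0.075:-0.2287 0.077:-0.2278 0.079:-0.2277 0.081:-0.2278 0.083:-0.2287 0.085:-0.2306 0.087:-0.2329 0.089:-0.2349 0.091:-0.2363 0.093:-0.2381 0.095:-0.2392 0.097:-0.2424 0.099:-0.2433 0.101:-0.2429 0.103:-0.2404 0.105:-0.2383 0.107:-0.2357 0.109:-0.2341 0.111:-0.2325 0.113:-0.2311 0.115:-0.2280 0.117:-0.2276 0.119:-0.2276 0.121:-0.2280 0.123:-0.2278 0.125:-0.2278 0.127:-0.2332 0.129:-0.2413
```

```bash
python3 - <<'E'
from h import *
plan([.50,-.215,.25],R_from(0),24)
E
```

```text
n 24 translation [0.319, -0.867, 0.083] dr [0.0, -0.001, 0.173] time 1.7 F [-0.4 -0.7 -0.6]
```

```bash
python3 - <<'E'
from h import *
s=read_state()
plan([.50,-.215,.25],s['tcp_rot'],23)
E
```

```text
n 23 translation [0.508, -0.809, 0.087] dr [0.0, 0.0, 0.0] time 1.7 F [-0.4 -0.7 -0.6]
```

Call:
{"name": "arm_command", "arguments": {"commands": [{"translation": [0.508,-0.809,0.087],"dr": [0,0,0],"jaw": 0},{"translation": [0.508,-0.809,0.087],"dr": [0,0,0],"jaw": 0},{"translation": [0.508,-0.809,0.087],"dr": [0,0,0],"jaw": 0},{"translation": [0.508,-0.809,0.087],"dr": [0,0,0],"jaw": 0},{"translation": [0.508,-0.809,0.087],"dr": [0,0,0],"jaw": 0},{"translation": [0.508,-0.809,0.087],"dr": [0,0,0],"jaw": 0},{"translation": [0.508,-0.809,0.087],"dr": [0,0,0],"jaw": 0},{"translation": [0.508,-0.809,0.087],"dr": [0,0,0],"jaw": 0},{"translation": [0.508,-0.809,0.087],"dr": [0,0,0],"jaw": 0},{"translation": [0.508,-0.809,0.087],"dr": [0,0,0],"jaw": 0},{"translation": [0.508,-0.809,0.087],"dr": [0,0,0],"jaw": 0},{"translation": [0.508,-0.809,0.087],"dr": [0,0,0],"jaw": 0}]}}

```text
time_s: 2.7
position: [0.5321, 0.0465, 0.2742]
tcp_rot: [[-0.906, -0.424, -0.001], [-0.424, 0.906, 0.001], [0.001, 0.001, -1.0]]
force: [0.1, 0.5, 0.0]
opening: 1.003
```

Call:
{"name": "arm_command", "arguments": {"commands": [{"translation": [0.508,-0.809,0.087],"dr": [0,0,0],"jaw": 0},{"translation": [0.508,-0.809,0.087],"dr": [0,0,0],"jaw": 0},{"translation": [0.508,-0.809,0.087],"dr": [0,0,0],"jaw": 0},{"translation": [0.508,-0.809,0.087],"dr": [0,0,0],"jaw": 0},{"translation": [0.508,-0.809,0.087],"dr": [0,0,0],"jaw": 0},{"translation": [0.508,-0.809,0.087],"dr": [0,0,0],"jaw": 0},{"translation": [0.508,-0.809,0.087],"dr": [0,0,0],"jaw": 0},{"translation": [0.508,-0.809,0.087],"dr": [0,0,0],"jaw": 0},{"translation": [0.508,-0.809,0.087],"dr": [0,0,0],"jaw": 0},{"translation": [0.508,-0.809,0.087],"dr": [0,0,0],"jaw": 0},{"translation": [0.508,-0.809,0.087],"dr": [0,0,0],"jaw": 0}]}}

```text
time_s: 3.62
position: [0.5004, -0.2137, 0.2503]
tcp_rot: [[-0.906, -0.424, -0.001], [-0.424, 0.906, 0.001], [0.0, 0.002, -1.0]]
force: [0.1, 0.4, -0.7]
opening: 1.002
```

Call:
{"name": "arm_command", "arguments": {"commands": [{"translation": [0,0,0],"dr": [0,0,0.83],"jaw": 0},{"translation": [0,0,0],"dr": [0,0,0.83],"jaw": 0},{"translation": [0,0,0],"dr": [0,0,0.83],"jaw": 0},{"translation": [0,0,0],"dr": [0,0,0.83],"jaw": 0},{"translation": [0,0,0],"dr": [0,0,0.83],"jaw": 0},{"translation": [0,0,0],"dr": [0,0,0],"jaw": 0}]}}

```text
time_s: 4.12
position: [0.5007, -0.2127, 0.2503]
tcp_rot: [[-1.0, -0.002, -0.001], [-0.002, 1.0, 0.001], [0.001, 0.001, -1.0]]
force: [-0.2, 0.3, -0.6]
opening: 1.002
```

```bash
python3 - <<'E'
from h import *
wristcap('mat1')
p=load('mat1')[0]
save('mat1z',cv2.resize(p[:240],None,fx=1.5,fy=1.5,interpolation=cv2.INTER_CUBIC))
E
```

```text
4.1167 [ 0.5007 -0.2127  0.2503] [[-1.0, -0.002, -0.001], [-0.002, 1.0, 0.001], [0.001, 0.001, -1.0]] [-0.19  0.26 -0.6 ]
```

View pics/mat1z.png

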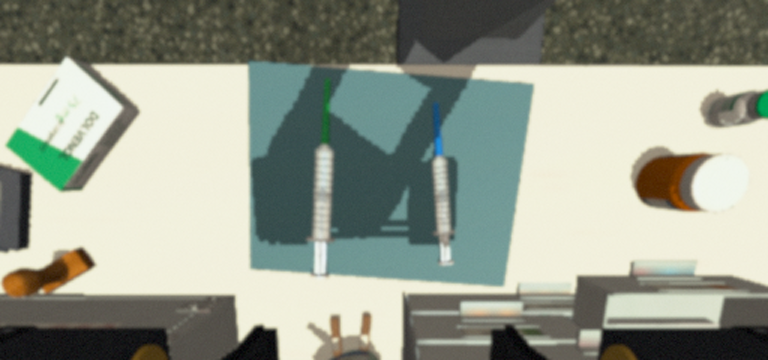

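```bash
cat > syr.py <<'E'
from h import *
def seg(tag,lo=.0065,hi=.03,xr=(.3,.56),yr=(-.30,-.10)):
    p,d,T,K=load(tag); C=cloud(d,T,K)
    m=(d>0)&(C[...,2]>lo)&(C[...,2]<hi)&(C[...,0]>xr[0])&(C[...,0]<xr[1])&(C[...,1]>yr[0])&(C[...,1]<yr[1])
    return p,d,T,K,C,m
if __name__=='__main__':
    import sys
    tag=sys.argv[1]
    p,d,T,K,C,m=seg(tag); hsv=cv2.cvtColor(p,cv2.COLOR_RGB2HSV)
    mat=(d>0)&(hsv[...,0]>75)&(hsv[...,0]<100)&(hsv[...,1]>40); print('mat z',np.median(C[mat][:,2]))
    n,l,st,ce=cv2.connectedComponentsWithStats(m.astype(np.uint8))
    for i in range(1,n):
        if st[i,4]<60: continue
        P=C[l==i]; q=np.argwhere(l==i)
        print('comp',st[i].tolist(),P.mean(0).round(4),'zmax',np.percentile(P[:,2],97).round(4))
        # axis from barrel colour-independent: line fit xy
        L=cv2.fitLine(P[:,:2].astype(np.float32),cv2.DIST_HUBER,0,.001,.001).ravel(); v=L[:2]*np.sign(L[0]); c=L[2:]
        t=(P[:,:2]-c)@v; nrm=np.array([-v[1],v[0]]); w=(P[:,:2]-c)@nrm
        print(' dir az',np.degrees(np.arctan2(v[1],v[0])).round(2),'tmin',t.min(),t.max(),'len',np.ptp(t))
        for a in np.arange(t.min(),t.max(),.006):
            k=(t>=a)&(t<a+.006)
            if k.any(): print('  %.3f w %.4f..%.4f mid %.4f z %.4f'%(a-t.min()+.003,w[k].min(),w[k].max(),(w[k].min()+w[k].max())/2,np.percentile(P[k,2],90)))
        print(' tip xy',(c+v*t.min()).round(4),'end',(c+v*t.max()).round(4))
    G=(hsv[...,0]>50)&(hsv[...,0]<75)&(hsv[...,1]>150)&m; Bm=(hsv[...,0]>100)&(hsv[...,0]<118)&(hsv[...,1]>150)
    for nm,k in (('g',G),('b',Bm)):
        k=k.copy();k[:60]=0;k[160:]=0;k[:,:170]=0;k[:,350:]=0;q=np.argwhere(k); print(nm,q.min(0),q.max(0))
E
python3 syr.py mat1
```

```text
mat z 0.0014135432415843807
comp [204, 51, 19, 135, 1199] [ 0.4458 -0.2674  0.0147] zmax 0.0189
 dir az -4.34 tmin -0.09542701607669936 0.07922412750803189 len 0.17465114358473124
  0.003 w -0.0026..0.0013 mid -0.0006 z 0.0119
  0.009 w -0.0024..0.0018 mid -0.0003 z 0.0124
  0.015 w -0.0034..0.0021 mid -0.0007 z 0.0129
  0.021 w -0.0034..0.0022 mid -0.0006 z 0.0128
  0.027 w -0.0029..0.0024 mid -0.0003 z 0.0126
  0.033 w -0.0026..0.0028 mid 0.0001 z 0.0127
  0.039 w -0.0038..0.0029 mid -0.0005 z 0.0131
  0.045 w -0.0033..0.0029 mid -0.0002 z 0.0138
  0.051 w -0.0032..0.0025 mid -0.0004 z 0.0136
  0.057 w -0.0078..0.0066 mid -0.0006 z 0.0165
  0.063 w -0.0077..0.0074 mid -0.0002 z 0.0178
  0.069 w -0.0074..0.0071 mid -0.0001 z 0.0182
  0.075 w -0.0072..0.0074 mid 0.0001 z 0.0184
  0.081 w -0.0088..0.0077 mid -0.0006 z 0.0182
  0.087 w -0.0084..0.0076 mid -0.0004 z 0.0179
  0.093 w -0.0083..0.0071 mid -0.0006 z 0.0183
  0.099 w -0.0077..0.0072 mid -0.0003 z 0.0181
  0.105 w -0.0074..0.0075 mid 0.0000 z 0.0181
  0.111 w -0.0072..0.0075 mid 0.0002 z 0.0182
  0.117 w -0.0088..0.0077 mid -
[... 2082 characters left out ...]
267
  0.015 w -0.0006..0.0002 mid -0.0002 z 0.0266
  0.021 w -0.0004..0.0005 mid 0.0001 z 0.0270
  0.027 w -0.0004..0.0004 mid -0.0000 z 0.0275
  0.033 w -0.0004..0.0005 mid 0.0001 z 0.0268
  0.039 w -0.0005..0.0003 mid -0.0001 z 0.0273
  0.045 w -0.0006..0.0003 mid -0.0002 z 0.0269
  0.051 w -0.0003..0.0002 mid -0.0000 z 0.0268
  0.057 w -0.0003..0.0003 mid 0.0000 z 0.0267
  0.063 w -0.0004..0.0004 mid 0.0000 z 0.0264
  0.069 w -0.0006..0.0005 mid -0.0001 z 0.0268
  0.075 w -0.0004..0.0004 mid 0.0000 z 0.0264
  0.081 w -0.0007..0.0002 mid -0.0002 z 0.0270
  0.087 w -0.0007..0.0117 mid 0.0055 z 0.0272
 tip xy [ 0.5424 -0.1   ] end [ 0.5426 -0.1893]
g [ 60 215] [ 94 219]
b [ 69 289] [102 294]
```

```bash
python3 - <<'E'
from h import *
R=R_from(-4.34)
plan([.4584,-.2688,.06],R,9)
plan([.4584,-.2688,.0115],R,5,p0=np.array([.4584,-.2688,.06]),R0=R)
E
```

```text
n 9 translation [0.18, -0.255, 0.846] dr [0.001, -0.001, 0.086] time 4.1667 F [-0.4  0.3 -1.2]
n 5 translation [0.0, 0.0, 0.388] dr [0.0, 0.0, 0.0] time 4.1667 F [-0.4  0.3 -1.2]
```

Call:
{"name": "arm_command", "arguments": {"commands": [{"translation": [0.18,-0.255,0.846],"dr": [0,0,0.086],"jaw": 0},{"translation": [0.18,-0.255,0.846],"dr": [0,0,0.086],"jaw": 0},{"translation": [0.18,-0.255,0.846],"dr": [0,0,0.086],"jaw": 0},{"translation": [0.18,-0.255,0.846],"dr": [0,0,0.086],"jaw": 0},{"translation": [0.18,-0.255,0.846],"dr": [0,0,0.086],"jaw": 0},{"translation": [0.18,-0.255,0.846],"dr": [0,0,0.086],"jaw": 0},{"translation": [0.18,-0.255,0.846],"dr": [0,0,0.086],"jaw": 0},{"translation": [0.18,-0.255,0.846],"dr": [0,0,0.086],"jaw": 0},{"translation": [0.18,-0.255,0.846],"dr": [0,0,0.086],"jaw": 0},{"translation": [0,0,0],"dr": [0,0,0],"jaw": 0},{"translation": [0,0,0],"dr": [0,0,0],"jaw": 0}]}}

```text
time_s: 5.08
position: [0.4584, -0.2694, 0.0595]
tcp_rot: [[-0.997, 0.078, -0.002], [0.078, 0.997, 0.002], [0.002, 0.002, -1.0]]
force: [1.8, 0.3, -0.5]
opening: 0.996
```

```bash
python3 - <<'E'
from h import *
R=R_from(-4.34)
print(read_state()['position'])
plan([.4584,-.2688,.0115],R,4)
E
```

```text
[ 0.45835044 -0.26944052  0.05952327]
n 4 translation [-0.001, 0.006, 0.48] dr [0.005, -0.006, -0.005] time 5.0833 F [ 1.8  0.3 -0.5]
```

Call:
{"name": "arm_command", "arguments": {"commands": [{"translation": [0,0.006,0.48],"dr": [0,0,0],"jaw": 0.4},{"translation": [0,0.006,0.48],"dr": [0,0,0],"jaw": 0.4},{"translation": [0,0.006,0.48],"dr": [0,0,0],"jaw": 0.5},{"translation": [0,0.006,0.48],"dr": [0,0,0],"jaw": 0.5},{"translation": [0,0,0],"dr": [0,0,0],"jaw": 0.6},{"translation": [0,0,0],"dr": [0,0,0],"jaw": 0.7}]}}

```text
time_s: 5.58
position: [0.4599, -0.2695, 0.0132]
tcp_rot: [[-0.997, 0.077, 0.001], [0.077, 0.997, -0.001], [-0.001, -0.001, -1.0]]
force: [0.2, 0.5, -0.9]
opening: 0.628
```

Call:
{"name": "arm_command", "arguments": {"commands": [{"translation": [0,0,0.04],"dr": [0,0,0],"jaw": 0.75},{"translation": [0,0,0],"dr": [0,0,0],"jaw": 0.8},{"translation": [0,0,0],"dr": [0,0,0],"jaw": 0.9},{"translation": [0,0,0],"dr": [0,0,0],"jaw": 1},{"translation": [0,0,0],"dr": [0,0,0],"jaw": 1},{"translation": [0,0,0],"dr": [0,0,0],"jaw": 1},{"translation": [0,0,0],"dr": [0,0,0],"jaw": 1},{"translation": [0,0,0],"dr": [0,0,0],"jaw": 1}]}}

```text
time_s: 6.25
position: [0.4592, -0.2699, 0.0114]
tcp_rot: [[-0.997, 0.079, 0.0], [0.079, 0.997, -0.0], [-0.0, -0.0, -1.0]]
force: [-0.2, -0.1, 1.7]
opening: 0.18
```

```bash
cat >> h.py <<'E'
SL=np.radians(32.0); YAW=25.3
_a=np.radians(YAW)
EX=np.array([np.cos(_a)*np.cos(SL),np.sin(_a)*np.cos(SL),np.sin(SL)]);EY=np.array([-np.sin(_a),np.cos(_a),0]);EZ=np.cross(EX,EY)
B=np.stack([EX,EY,EZ],1)
SLOT={'left':B@[.637,.0995,-.2343],'middle':B@[.637,.0415,-.2343],'right':B@[.637,-.0165,-.2343]}
RR=R_from(YAW,SL)
E
python3 - <<'E'
from h import *
for k,v in SLOT.items(): print(k,v.round(4),'tcp home',(v-.0302*EX).round(4))
R=R_from(-4.34)
plan([.46,-.27,.25],R,11)
p1=np.array([.46,-.27,.25])
print(RR.round(3))
for k in('left','middle'):
    pre=SLOT[k]+EX*(.012-.0302)+EZ*.035; print(k,pre.round(3)); plan(pre,RR,30,p1,R)
E
```

```text
left [0.5581 0.3739 0.1389] tcp home [0.535  0.3629 0.1229]
middle [0.5829 0.3214 0.1389] tcp home [0.5598 0.3105 0.1229]
right [0.6077 0.269  0.1389] tcp home [0.5845 0.2581 0.1229]
n 11 translation [-0.003, -0.0, -0.868] dr [-0.0, 0.0, -0.003] time 6.25 F [-0.2 -0.1  1.7]
[[-0.767 -0.427  0.479]
 [-0.362  0.904  0.226]
 [-0.53   0.    -0.848]]
left [0.527 0.359 0.159]
n 30 translation [-0.193, 0.813, 0.202] dr [-0.046, -0.174, -0.16] time 6.25 F [-0.2 -0.1  1.7]
middle [0.552 0.307 0.159]
n 30 translation [-0.214, 0.738, 0.206] dr [-0.046, -0.174, -0.16] time 6.25 F [-0.2 -0.1  1.7]
```

Call:
{"name": "arm_command", "arguments": {"commands": [{"translation": [0,0,-0.2],"dr": [0,0,0],"jaw": 1},{"translation": [0,0,-0.5],"dr": [0,0,0],"jaw": 1},{"translation": [0,0,-0.9],"dr": [0,0,0],"jaw": 1},{"translation": [0,0,-0.9],"dr": [0,0,0],"jaw": 1},{"translation": [0,0,-0.9],"dr": [0,0,0],"jaw": 1},{"translation": [0,0,-0.9],"dr": [0,0,0],"jaw": 1},{"translation": [0,0,-0.9],"dr": [0,0,0],"jaw": 1},{"translation": [0,0,-0.9],"dr": [0,0,0],"jaw": 1},{"translation": [0,0,-0.9],"dr": [0,0,0],"jaw": 1},{"translation": [0,0,-0.9],"dr": [0,0,0],"jaw": 1},{"translation": [0,0,-0.9],"dr": [0,0,0],"jaw": 1},{"translation": [0,0,-0.9],"dr": [0,0,0],"jaw": 1}]}}

```text
time_s: 7.25
position: [0.4587, -0.2694, 0.2549]
tcp_rot: [[-0.997, 0.079, -0.0], [0.079, 0.997, 0.0], [0.0, 0.0, -1.0]]
force: [0.7, -0.4, -0.8]
opening: 0.18
```

```bash
cat >> h.py <<'E'
def path(t,r,n,p,R):
    for k in range(n):
        p=p+R@(np.array(t)*.025); R=R@Ro.from_rotvec(np.radians(np.array(r)*6)).as_matrix()
        if k%3==2: print(k+1,p.round(3),end=' ')
    print()
E
python3 - <<'E'
from h import *
s=read_state(); print(s['position'],s['opening'],s['force'])
pre=SLOT['middle']+EX*(.012-.0302)+EZ*.05; print(pre.round(3)); plan(pre,RR,30)
path([-0.214, 0.738, 0.206],[-0.046, -0.174, -0.16],30,s['position'],s['tcp_rot'])
E
```

```text
[ 0.45866531 -0.26935949  0.25487936] 0.17967625917849087 [ 0.69570629 -0.39887541 -0.7891697 ]
[0.545 0.304 0.172]
n 30 translation [-0.207, 0.735, 0.193] dr [-0.046, -0.174, -0.161] time 7.25 F [ 0.7 -0.4 -0.8]
3 [ 0.478 -0.215  0.24 ] 6 [ 0.496 -0.16   0.227] 9 [ 0.512 -0.103  0.215] 12 [ 0.525 -0.046  0.204] 15 [0.536 0.012 0.195] 18 [0.545 0.07  0.187] 21 [0.551 0.129 0.18 ] 24 [0.554 0.188 0.174] 27 [0.555 0.248 0.169] 30 [0.553 0.307 0.164]
```

```bash
python3 - <<'E'
from h import *
s=read_state(); R=s['tcp_rot']
w=np.array([.44,.13,.27]); plan(w,R,17)
pre=SLOT['middle']+EX*(.012-.0302)+EZ*.05; plan(pre,RR,12,w,R)
E
```

```text
n 17 translation [0.118, 0.933, -0.035] dr [0.0, 0.0, 0.0] time 7.25 F [ 0.7 -0.4 -0.8]
n 12 translation [-0.347, 0.505, 0.447] dr [-0.115, -0.435, -0.403] time 7.25 F [ 0.7 -0.4 -0.8]
```

Call:
{"name": "arm_command", "arguments": {"commands": [{"translation": [0.118,0.933,-0.035],"dr": [0,0,0],"jaw": 1},{"translation": [0.118,0.933,-0.035],"dr": [0,0,0],"jaw": 1},{"translation": [0.118,0.933,-0.035],"dr": [0,0,0],"jaw": 1},{"translation": [0.118,0.933,-0.035],"dr": [0,0,0],"jaw": 1},{"translation": [0.118,0.933,-0.035],"dr": [0,0,0],"jaw": 1},{"translation": [0.118,0.933,-0.035],"dr": [0,0,0],"jaw": 1},{"translation": [0.118,0.933,-0.035],"dr": [0,0,0],"jaw": 1},{"translation": [0.118,0.933,-0.035],"dr": [0,0,0],"jaw": 1},{"translation": [0.118,0.933,-0.035],"dr": [0,0,0],"jaw": 1}]}}

```text
time_s: 8.0
position: [0.4485, -0.0571, 0.2616]
tcp_rot: [[-0.997, 0.079, -0.001], [0.079, 0.997, 0.0], [0.001, 0.0, -1.0]]
force: [0.1, 0.1, -0.2]
opening: 0.178
```

Call:
{"name": "arm_command", "arguments": {"commands": [{"translation": [0.118,0.933,-0.035],"dr": [0,0,0],"jaw": 1},{"translation": [0.118,0.933,-0.035],"dr": [0,0,0],"jaw": 1},{"translation": [0.118,0.933,-0.035],"dr": [0,0,0],"jaw": 1},{"translation": [0.118,0.933,-0.035],"dr": [0,0,0],"jaw": 1},{"translation": [0.118,0.933,-0.035],"dr": [0,0,0],"jaw": 1},{"translation": [0.118,0.933,-0.035],"dr": [0,0,0],"jaw": 1},{"translation": [0.118,0.933,-0.035],"dr": [0,0,0],"jaw": 1},{"translation": [0.118,0.933,-0.035],"dr": [0,0,0],"jaw": 1}]}}

```text
time_s: 8.67
position: [0.4396, 0.1306, 0.2687]
tcp_rot: [[-0.997, 0.079, -0.0], [0.079, 0.997, -0.0], [0.0, -0.0, -1.0]]
force: [0.3, 0.3, 0.0]
opening: 0.179
```

```bash
python3 - <<'E'
from h import *
s=read_state(); print(s['position'],s['opening'],s['force'])
pre=SLOT['middle']+EX*(.012-.0302)+EZ*.05; plan(pre,RR,12)
wristcap('g_held')
E
```

```text
[0.43960948 0.1305639  0.26866051] 0.1794749598409277 [0.32091683 0.28498336 0.03109541]
n 12 translation [-0.349, 0.503, 0.443] dr [-0.116, -0.435, -0.403] time 8.6667 F [0.3 0.3 0. ]
8.6667 [0.4396 0.1306 0.2687] [[-0.997, 0.079, -0.0], [0.079, 0.997, -0.0], [0.0, -0.0, -1.0]] [0.32 0.28 0.03]
```

View pics/g_held.png

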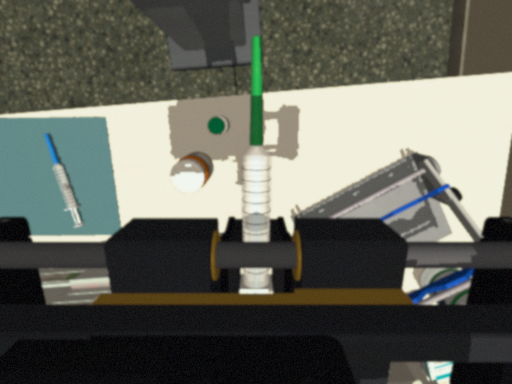

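```bash
cat >> h.py <<'E'
def held(tag,urange=(235,280)):
    p,d,T,K=load(tag); M=camera_model('wrist')['mount']; C=cloud(d,M,K)  # tool frame
    m=(d>0)&(d<.21); m[:, :urange[0]]=0; m[:,urange[1]:]=0; m[218:]=0
    P=C[m]; print('x range',P[:,0].min(),P[:,0].max())
    for a in np.arange(.02,P[:,0].max(),.008):
        q=P[abs(P[:,0]-a)<.004]
        if len(q)>3: print('x %.3f y %.4f..%.4f mid %.4f ztop %.4f n%d'%(a,q[:,1].min(),q[:,1].max(),np.median(q[:,1]),np.percentile(q[:,2],15),len(q)))
E
python3 - <<'E'
from h import *
held('g_held')
E
```

```text
x range 0.011120548539011246 0.10837012051367709
x 0.020 y -0.0077..0.0084 mid -0.0002 ztop -0.0066 n388
x 0.028 y -0.0076..0.0083 mid 0.0003 ztop -0.0066 n407
x 0.036 y -0.0081..0.0081 mid 0.0003 ztop -0.0065 n426
x 0.044 y -0.0081..0.0081 mid -0.0002 ztop -0.0065 n443
x 0.052 y -0.0080..0.0080 mid 0.0003 ztop -0.0056 n347
x 0.060 y -0.0036..0.0035 mid 0.0003 ztop -0.0019 n199
x 0.068 y -0.0029..0.0035 mid 0.0003 ztop -0.0018 n207
x 0.076 y -0.0029..0.0035 mid 0.0003 ztop -0.0015 n207
x 0.084 y -0.0029..0.0034 mid 0.0003 ztop -0.0012 n200
x 0.092 y -0.0023..0.0028 mid 0.0003 ztop -0.0010 n185
x 0.100 y -0.0023..0.0028 mid 0.0003 ztop -0.0008 n192
x 0.108 y -0.0023..0.0028 mid 0.0002 ztop -0.0006 n95
```

Call:
{"name": "arm_command", "arguments": {"commands": [{"translation": [-0.35,0.503,0.443],"dr": [-0.116,-0.435,-0.403],"jaw": 1},{"translation": [-0.35,0.503,0.443],"dr": [-0.116,-0.435,-0.403],"jaw": 1},{"translation": [-0.35,0.503,0.443],"dr": [-0.116,-0.435,-0.403],"jaw": 1},{"translation": [-0.35,0.503,0.443],"dr": [-0.116,-0.435,-0.403],"jaw": 1},{"translation": [-0.35,0.503,0.443],"dr": [-0.116,-0.435,-0.403],"jaw": 1},{"translation": [-0.35,0.503,0.443],"dr": [-0.116,-0.435,-0.403],"jaw": 1},{"translation": [-0.35,0.503,0.443],"dr": [-0.116,-0.435,-0.403],"jaw": 1},{"translation": [-0.35,0.503,0.443],"dr": [-0.116,-0.435,-0.403],"jaw": 1},{"translation": [-0.35,0.503,0.443],"dr": [-0.116,-0.435,-0.403],"jaw": 1},{"translation": [-0.35,0.503,0.443],"dr": [-0.116,-0.435,-0.403],"jaw": 1},{"translation": [-0.35,0.503,0.443],"dr": [-0.116,-0.435,-0.403],"jaw": 1},{"translation": [-0.35,0.503,0.443],"dr": [-0.116,-0.435,-0.403],"jaw": 1}]}}

```text
time_s: 9.72
position: [0.5462, 0.3028, 0.1714]
tcp_rot: [[-0.765, -0.429, 0.481], [-0.364, 0.903, 0.227], [-0.532, -0.001, -0.847]]
force: [0.1, 1.1, -0.6]
opening: 0.179
```

Call:
{"name": "arm_command", "arguments": {"commands": [{"translation": [0,0,0],"dr": [0,0,0],"jaw": 1},{"translation": [0,0,0],"dr": [0,0,0],"jaw": 1}]}}

```text
time_s: 9.88
position: [0.5452, 0.3024, 0.1708]
tcp_rot: [[-0.768, -0.427, 0.477], [-0.362, 0.904, 0.227], [-0.528, 0.001, -0.849]]
force: [0.3, -0.5, -0.2]
opening: 0.184
```

```bash
cat >> h.py <<'E'
def rel(slot):
    s=read_state(); e=B.T@(s['position']-SLOT[slot]); dR=np.degrees(Ro.from_matrix(RR.T@s['tcp_rot']).as_rotvec())
    print('slot-rel x,y,z mm',(e*1e3).round(2),'rot err deg',dR.round(2),'F slot axes',(B.T@s['force']).round(2),'t',s['time_s'],'open',round(s['opening'],3)); return e
E
python3 - <<'E'
from h import *
rel('middle'); wristcap('g_pre')
E
```

```text
slot-rel x,y,z mm [-18.85  -1.09  49.46] rot err deg [-0.06  0.11  0.06] F slot axes [-0.05 -0.63 -0.21] t 9.8833 open 0.184
9.8833 [0.5452 0.3024 0.1708] [[-0.768, -0.427, 0.477], [-0.362, 0.904, 0.227], [-0.528, 0.001, -0.849]] [ 0.34 -0.54 -0.2 ]
```

View pics/g_pre.png

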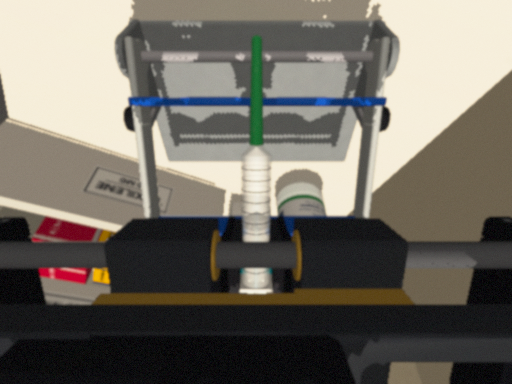

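Call:
{"name": "arm_command", "arguments": {"commands": [{"translation": [0,0.044,0.4],"dr": [0,0,0],"jaw": 1},{"translation": [0,0,0.4],"dr": [0,0,0],"jaw": 1},{"translation": [0,0,0.4],"dr": [0,0,0],"jaw": 1},{"translation": [0,0,0.3],"dr": [0,0,0],"jaw": 1},{"translation": [0,0,0.16],"dr": [0,0,0],"jaw": 1},{"translation": [0,0,0],"dr": [0,0,0],"jaw": 1},{"translation": [0,0,0],"dr": [0,0,0],"jaw": 1}]}}

```text
time_s: 10.52
position: [0.5658, 0.3126, 0.1366]
tcp_rot: [[-0.767, -0.427, 0.48], [-0.362, 0.904, 0.227], [-0.531, 0.0, -0.848]]
force: [-0.1, -1.4, -0.1]
opening: 0.181
```

```bash
python3 - <<'E'
from h import *
rel('middle'); 
E
```

```text
slot-rel x,y,z mm [-17.5   -0.68   8.22] rot err deg [-0.   -0.05  0.04] F slot axes [-0.62 -1.2   0.23] t 10.5167 open 0.181
```

Call:
{"name": "arm_command", "arguments": {"commands": [{"translation": [0,0.02,0.04],"dr": [0,0,0],"jaw": 1},{"translation": [0,0,0.04],"dr": [0,0,0],"jaw": 1},{"translation": [0,0,0.04],"dr": [0,0,0],"jaw": 1},{"translation": [0,0,0.02],"dr": [0,0,0],"jaw": 1},{"translation": [0,0,0],"dr": [0,0,0],"jaw": 1}]}}

```text
time_s: 10.93
position: [0.5671, 0.3142, 0.1336]
tcp_rot: [[-0.766, -0.427, 0.48], [-0.362, 0.904, 0.227], [-0.531, 0.0, -0.847]]
force: [0.3, 0.1, -0.2]
opening: 0.178
```

```bash
python3 - <<'E'
from h import *
rel('middle'); 
E
```

```text
slot-rel x,y,z mm [-17.53   0.17   4.78] rot err deg [-0.01 -0.07  0.01] F slot axes [ 0.15 -0.01 -0.35] t 10.9333 open 0.178
```

Call:
{"name": "arm_command", "arguments": {"commands": [{"translation": [0,0,0.03],"dr": [0,0,0],"jaw": 1},{"translation": [0,0,0.03],"dr": [0,0,0],"jaw": 1},{"translation": [0,0,0],"dr": [0,0,0],"jaw": 1}]}}

```text
time_s: 11.18
position: [0.5679, 0.3144, 0.1323]
tcp_rot: [[-0.766, -0.427, 0.48], [-0.362, 0.904, 0.227], [-0.531, 0.0, -0.847]]
force: [0.2, -0.9, 0.5]
opening: 0.179
```

```bash
python3 - <<'E'
from h import *
rel('middle'); 
E
```

```text
slot-rel x,y,z mm [-17.55   0.08   3.18] rot err deg [-0.01 -0.06  0.  ] F slot axes [ 0.12 -0.93  0.56] t 11.1833 open 0.179
```

Call:
{"name": "arm_command", "arguments": {"commands": [{"translation": [0,0,0.02],"dr": [0,0,0],"jaw": 1},{"translation": [0,0,0.02],"dr": [0,0,0],"jaw": 1},{"translation": [0,0,0],"dr": [0,0,0],"jaw": 1}]}}

```text
time_s: 11.43
position: [0.5684, 0.3144, 0.1317]
tcp_rot: [[-0.766, -0.427, 0.48], [-0.362, 0.904, 0.227], [-0.531, -0.0, -0.847]]
force: [-1.1, -2.3, 2.4]
opening: 0.182
```

```bash
python3 - <<'E'
from h import *
rel('middle'); 
E
```

```text
slot-rel x,y,z mm [-17.5   -0.11   2.44] rot err deg [ 0.01 -0.08  0.01] F slot axes [-0.39 -1.64  3.12] t 11.4333 open 0.182
```

Call:
{"name": "arm_command", "arguments": {"commands": [{"translation": [0.04,0,-0.012],"dr": [0,0,0],"jaw": 1},{"translation": [0.08,0,0],"dr": [0,0,0],"jaw": 1},{"translation": [0.08,0,0],"dr": [0,0,0],"jaw": 1},{"translation": [0.08,0,0],"dr": [0,0,0],"jaw": 1},{"translation": [0.06,0,0],"dr": [0,0,0],"jaw": 1},{"translation": [0,0,0],"dr": [0,0,0],"jaw": 1}]}}

```text
time_s: 11.93
position: [0.5621, 0.3115, 0.1274]
tcp_rot: [[-0.766, -0.427, 0.481], [-0.362, 0.904, 0.227], [-0.532, -0.0, -0.847]]
force: [-0.3, -2.2, 2.6]
opening: 0.179
```

```bash
python3 - <<'E'
from h import *
rel('middle'); 
E
```

```text
slot-rel x,y,z mm [-25.64  -0.13   2.55] rot err deg [ 0.03 -0.12  0.02] F slot axes [ 0.35 -1.92  2.82] t 11.9333 open 0.179
```

Call:
{"name": "arm_command", "arguments": {"commands": [{"translation": [0.04,-0.012,0],"dr": [0,0,0],"jaw": 1},{"translation": [0.04,0,0],"dr": [0,0,0],"jaw": 1},{"translation": [0.04,0,0],"dr": [0,0,0],"jaw": 1},{"translation": [0,0,0],"dr": [0,0,0],"jaw": 1}]}}

```text
time_s: 12.27
position: [0.5602, 0.3105, 0.1261]
tcp_rot: [[-0.765, -0.427, 0.481], [-0.362, 0.904, 0.227], [-0.532, -0.0, -0.847]]
force: [1.4, 1.1, 2.7]
opening: 0.182
```

```bash
python3 - <<'E'
from h import *
rel('middle'); 
E
```

```text
slot-rel x,y,z mm [-28.1   -0.21   2.56] rot err deg [ 0.01 -0.16  0.01] F slot axes [2.84 0.39 1.36] t 12.2667 open 0.182
```

Call:
{"name": "arm_command", "arguments": {"commands": [{"translation": [0.02,0,0],"dr": [0,0,0],"jaw": 1},{"translation": [0,0,0],"dr": [0,0,0],"jaw": 1}]}}

```text
time_s: 12.43
position: [0.5602, 0.3104, 0.1261]
tcp_rot: [[-0.765, -0.427, 0.482], [-0.362, 0.904, 0.227], [-0.533, -0.0, -0.846]]
force: [2.9, 2.7, 3.8]
opening: 0.176
```

```bash
python3 - <<'E'
from h import *
rel('middle'); wristcap('g_s1')
E
```

```text
slot-rel x,y,z mm [-28.16  -0.24   2.54] rot err deg [ 0.01 -0.2   0.  ] F slot axes [5.22 1.22 1.2 ] t 12.4333 open 0.176
12.4333 [0.5602 0.3104 0.1261] [[-0.765, -0.427, 0.482], [-0.362, 0.904, 0.227], [-0.533, -0.0, -0.846]] [2.91 2.72 3.79]
```

Call:
{"name": "arm_command", "arguments": {"commands": [{"translation": [-0.02,0,0],"dr": [0,0,0],"jaw": 1},{"translation": [0,0,0],"dr": [0,0,0],"jaw": 1}]}}

```text
time_s: 12.65
position: [0.5602, 0.3104, 0.1261]
tcp_rot: [[-0.765, -0.427, 0.481], [-0.362, 0.904, 0.227], [-0.532, -0.0, -0.847]]
force: [3.1, 3.4, 3.9]
opening: 0.183
```

```bash
python3 - <<'E'
from h import *
rel('middle'); held('g_s1')
p,d,T,K=load('g_s1'); C=cloud(d,T,K)@B; s=SLOT['middle']@B
hsv=cv2.cvtColor(p,cv2.COLOR_RGB2HSV)
m=(hsv[...,0]>105)&(hsv[...,0]<125)&(hsv[...,1]>150)&(d>0); m[200:]=0
P=C[m]-s; P=P[(abs(P[:,0]+.097)<.02)]; print('lower comb x',np.percentile(P[:,0],[5,50,95]).round(4),'top z',np.percentile(P[:,2],[50,90]).round(4),'y',P[:,1].min(),P[:,1].max())
g=(hsv[...,0]>50)&(hsv[...,0]<75)&(hsv[...,1]>120)&(d>0)&(d<.25); P=C[g]-s; print('tip',P[:,0].min(),np.median(P[:,1]))
save('g_s1z',cv2.resize(p[:230,90:420],None,fx=2.4,fy=2.4,interpolation=cv2.INTER_CUBIC))
E
```

```text
slot-rel x,y,z mm [-28.16  -0.24   2.56] rot err deg [ 0.01 -0.15 -0.  ] F slot axes [5.66 1.71 1.01] t 12.65 open 0.183
x range 0.011121099553890637 0.14477824904727338
x 0.020 y -0.0084..0.0082 mid 0.0002 ztop -0.0071 n383
x 0.028 y -0.0084..0.0082 mid 0.0002 ztop -0.0072 n415
x 0.036 y -0.0082..0.0080 mid -0.0004 ztop -0.0073 n429
x 0.044 y -0.0081..0.0079 mid 0.0002 ztop -0.0075 n448
x 0.052 y -0.0080..0.0078 mid 0.0002 ztop -0.0067 n358
x 0.060 y -0.0036..0.0034 mid -0.0003 ztop -0.0031 n215
x 0.068 y -0.0106..0.0119 mid 0.0002 ztop -0.0035 n425
x 0.076 y -0.0120..0.0117 mid 0.0002 ztop -0.0034 n320
x 0.084 y -0.0029..0.0028 mid 0.0002 ztop -0.0028 n193
x 0.092 y -0.0029..0.0027 mid 0.0002 ztop -0.0030 n204
x 0.100 y -0.0138..0.0140 mid 0.0006 ztop -0.0020 n463
x 0.108 y -0.0153..0.0174 mid 0.0002 ztop -0.0014 n486
x 0.116 y -0.0146..0.0166 mid 0.0045 ztop 0.0639 n215
x 0.124 y -0.0144..0.0163 mid 0.0023 ztop 0.0592 n590
x 0.132 y -0.0139..0.0158 mid 0.0009 ztop 0.0552 n661
x 0.140 y -0.0139..0.0158 mid 0.0010 ztop 0.0590 n536
lower comb x [-0.1007 -0.0988 -0.0968] top z [0.0079 0.0091] y -0.10767504802441255 0.08441533338024637
tip -0.13651915536115822 -0.0005617832182594831
```

View pics/g_s1z.png

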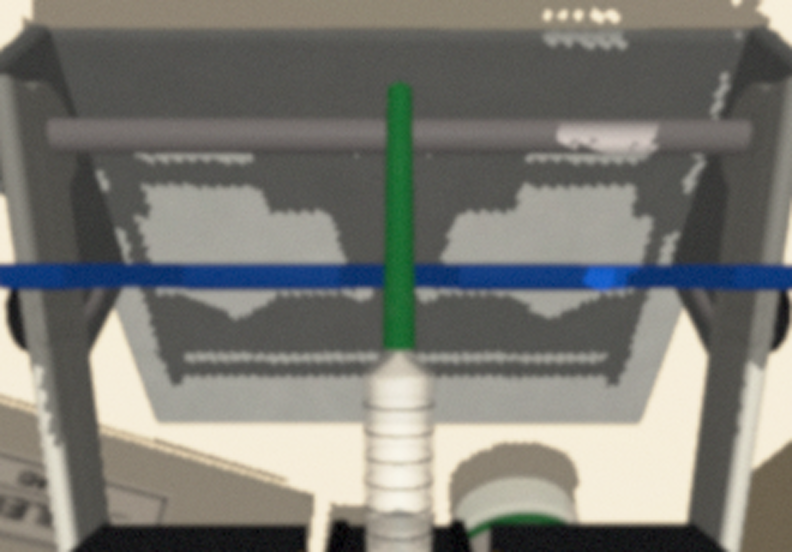

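Call:
{"name": "arm_command", "arguments": {"commands": [{"translation": [-0.01,0,0],"dr": [0,0,0],"jaw": 1},{"translation": [0,0,0],"dr": [0,0,0],"jaw": 1},{"translation": [0,0,0],"dr": [0,0,0],"jaw": 1}]}}

```text
time_s: 12.9
position: [0.5602, 0.3104, 0.1261]
tcp_rot: [[-0.766, -0.427, 0.481], [-0.362, 0.904, 0.227], [-0.532, -0.0, -0.847]]
force: [3.3, 4.0, 4.0]
opening: 0.179
```

```bash
python3 - <<'E'
from h import *
rel('middle')
E
```

```text
slot-rel x,y,z mm [-28.16  -0.27   2.55] rot err deg [ 0.01 -0.13  0.  ] F slot axes [6.11 2.22 0.87] t 12.9 open 0.179
```

Call:
{"name": "arm_command", "arguments": {"commands": [{"translation": [-0.02,0,0],"dr": [0,0,0],"jaw": 1},{"translation": [0,0,0],"dr": [0,0,0],"jaw": 1},{"translation": [0,0,0],"dr": [0,0,0],"jaw": 1}]}}

```text
time_s: 13.15
position: [0.5602, 0.3104, 0.1261]
tcp_rot: [[-0.766, -0.427, 0.48], [-0.362, 0.904, 0.227], [-0.531, 0.0, -0.847]]
force: [3.2, 3.1, 5.1]
opening: 0.179
```

```bash
python3 - <<'E'
from h import *
rel('middle')
E
```

```text
slot-rel x,y,z mm [-28.17  -0.24   2.56] rot err deg [-0.   -0.08  0.  ] F slot axes [6.23 1.42 2.1 ] t 13.15 open 0.179
```

Call:
{"name": "arm_command", "arguments": {"commands": [{"translation": [-0.02,0,0],"dr": [0,0,0],"jaw": 1},{"translation": [0,0,0],"dr": [0,0,0],"jaw": 1},{"translation": [0,0,0],"dr": [0,0,0],"jaw": 1},{"translation": [0,0,0],"dr": [0,0,0],"jaw": 1}]}}

```text
time_s: 13.48
position: [0.5602, 0.3105, 0.1261]
tcp_rot: [[-0.767, -0.427, 0.479], [-0.362, 0.904, 0.227], [-0.53, 0.0, -0.848]]
force: [2.6, 0.5, 4.3]
opening: 0.183
```

```bash
python3 - <<'E'
from h import *
rel('middle')
E
```

```text
slot-rel x,y,z mm [-28.14  -0.24   2.53] rot err deg [-0.01 -0.03  0.01] F slot axes [ 4.44 -0.63  2.24] t 13.4833 open 0.183
```

Call:
{"name": "arm_command", "arguments": {"commands": [{"translation": [0,0,0],"dr": [0,0,0],"jaw": 0.78},{"translation": [0,0,0],"dr": [0,0,0],"jaw": 0.7},{"translation": [0,0,0],"dr": [0,0,0],"jaw": 0.6},{"translation": [0,0,0],"dr": [0,0,0],"jaw": 0.6},{"translation": [0,0,0],"dr": [0,0,0],"jaw": 0.6}]}}

```text
time_s: 13.9
position: [0.5593, 0.3104, 0.1253]
tcp_rot: [[-0.768, -0.428, 0.478], [-0.363, 0.904, 0.227], [-0.529, 0.001, -0.849]]
force: [0.9, -0.6, 1.0]
opening: 0.381
```

```bash
python3 - <<'E'
from h import *
rel('middle'); wristcap('g_s2')
p,d,T,K=load('g_s2'); C=cloud(d,T,K)@B; s=SLOT['middle']@B
hsv=cv2.cvtColor(p,cv2.COLOR_RGB2HSV)
g=(hsv[...,0]>50)&(hsv[...,0]<75)&(hsv[...,1]>120)&(d>0)&(d<.25); P=C[g]-s; print('tip',P[:,0].min(),np.median(P[:,1]))
E
```

```text
slot-rel x,y,z mm [-29.27   0.08   2.3 ] rot err deg [-0.05  0.09  0.02] F slot axes [ 1.02 -0.9   0.56] t 13.9 open 0.381
13.9 [0.5593 0.3104 0.1253] [[-0.768, -0.428, 0.478], [-0.363, 0.904, 0.227], [-0.529, 0.001, -0.849]] [ 0.9  -0.57  1.02]
tip -0.13663525713429503 -0.0002491698163481944
```

Call:
{"name": "arm_command", "arguments": {"commands": [{"translation": [0,0,-0.4],"dr": [0,0,0],"jaw": 0.6},{"translation": [0,0,-0.9],"dr": [0,0,0],"jaw": 0.5},{"translation": [0,0,-0.9],"dr": [0,0,0],"jaw": 0.4},{"translation": [0,0,-0.9],"dr": [0,0,0],"jaw": 0.2},{"translation": [0,0,-0.9],"dr": [0,0,0],"jaw": 0}]}}

```text
time_s: 14.37
position: [0.5114, 0.2875, 0.2112]
tcp_rot: [[-0.767, -0.427, 0.478], [-0.363, 0.904, 0.226], [-0.529, 0.0, -0.848]]
force: [1.2, -0.1, 0.4]
opening: 0.618
```

```bash
python3 - <<'E'
from h import *
print(read_state()['position'])
plan([.57,.32,.275],R_from(25.3),7)
E
```

```text
[0.5113647  0.28746656 0.21115932]
n 7 translation [-0.484, 0.025, -0.23] dr [0.0, 0.761, -0.0] time 14.3667 F [ 1.2 -0.1  0.4]
```

Call:
{"name": "arm_command", "arguments": {"commands": [{"translation": [-0.484,0.025,-0.23],"dr": [0,0.761,0],"jaw": 0},{"translation": [-0.484,0.025,-0.23],"dr": [0,0.761,0],"jaw": 0},{"translation": [-0.484,0.025,-0.23],"dr": [0,0.761,0],"jaw": 0},{"translation": [-0.484,0.025,-0.23],"dr": [0,0.761,0],"jaw": 0},{"translation": [-0.484,0.025,-0.23],"dr": [0,0.761,0],"jaw": 0},{"translation": [-0.484,0.025,-0.23],"dr": [0,0.761,0],"jaw": 0},{"translation": [-0.484,0.025,-0.23],"dr": [0,0.761,0],"jaw": 0},{"translation": [0,0,0],"dr": [0,0,0],"jaw": 0},{"translation": [0,0,0],"dr": [0,0,0],"jaw": 0}]}}

```text
time_s: 15.12
position: [0.5711, 0.3208, 0.2738]
tcp_rot: [[-0.904, -0.428, 0.005], [-0.428, 0.904, 0.004], [-0.006, 0.001, -1.0]]
force: [-1.2, -0.5, -0.6]
opening: 0.999
```

```bash
python3 - <<'E'
from h import *
wristcap('rack2')
p,d,T,K=load('rack2')
save('rack2z',cv2.resize(p[50:230,150:360],None,fx=3.8,fy=3.3,interpolation=cv2.INTER_CUBIC))
from rackfit import fit
C=cloud(d,T,K)@B; s=SLOT['middle']@B
hsv=cv2.cvtColor(p,cv2.COLOR_RGB2HSV)
m=(hsv[...,0]>105)&(hsv[...,0]<125)&(hsv[...,1]>150)&(d>0)
for x0 in (0,-.097):
    Q=C[m]-s; Q=Q[(abs(Q[:,0]-x0)<.012)&(abs(Q[:,1])<.1)]; print(x0,len(Q),'x',np.percentile(Q[:,0],[5,25,50,75,95]).round(4))
g=(hsv[...,0]>50)&(hsv[...,0]<75)&(hsv[...,1]>120)&(d>0)&(d<.4); P=C[g]-s; P=P[abs(P[:,1])<.02]; print('tip',P[:,0].min(),np.median(P,0))
E
```

```text
15.1167 [0.5711 0.3208 0.2738] [[-0.904, -0.428, 0.005], [-0.428, 0.904, 0.004], [-0.006, 0.001, -1.0]] [-1.2  -0.49 -0.64]
0 1176 x [-0.0023 -0.0003  0.0002  0.0004  0.0007]
-0.097 1903 x [-0.0987 -0.0971 -0.0967 -0.0964 -0.096 ]
tip -0.13229158602242663 [ 0.09626767 -0.0004168   0.22434534]
```

View pics/rack2z.png

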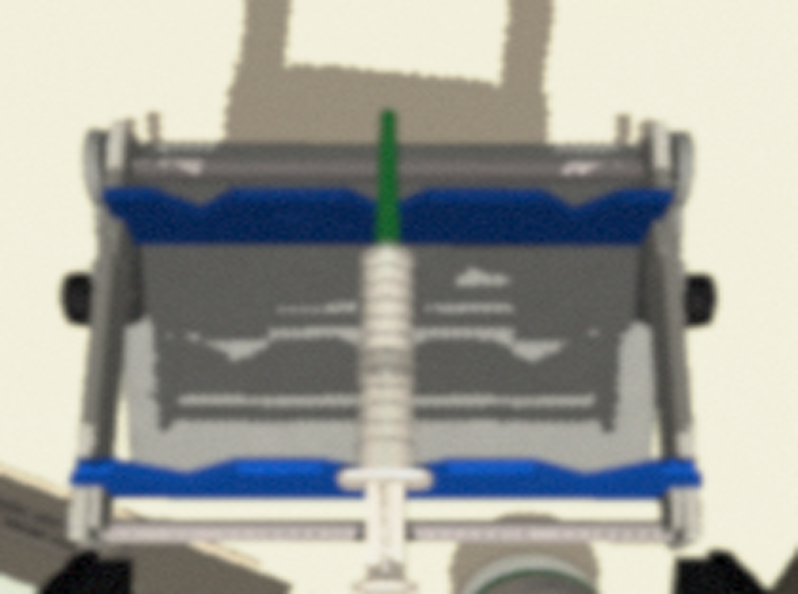

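```bash
python3 - <<'E'
from h import *
p,d,T,K=load('rack2'); C=cloud(d,T,K)@B-SLOT['middle']@B
hsv=cv2.cvtColor(p,cv2.COLOR_RGB2HSV)
for v in range(188,204):
    print(v,[ '%.1f,%.1f'%tuple(C[v,u][[0,2]]*1e3) for u in (240,242,245,247,257,259,261,263)], hsv[v,[240,245,260,263],1])
E
```

```text
188 ['-45.8,-127.0', '-45.4,-125.6', '-4.6,5.4', '-3.6,8.7', '-4.0,7.3', '-45.0,-124.4', '83.4,287.5', '-45.5,-125.7'] [ 8 28 15  2]
189 ['-44.0,-126.2', '-44.2,-126.9', '-2.8,7.6', '-2.7,8.0', '-3.4,5.7', '-44.2,-126.7', '-44.2,-126.9', '-4.3,2.8'] [17 28  6 40]
190 ['-4.2,-0.5', '-4.5,-1.6', '-2.0,6.5', '-1.4,8.8', '-2.4,5.4', '-4.6,-1.8', '-4.3,-1.0', '-3.4,2.2'] [ 64  25  15 103]
191 ['-2.5,1.4', '-3.5,-1.9', '-1.3,5.3', '-0.6,7.8', '-1.3,5.6', '-3.5,-1.9', '-3.0,-0.3', '-2.4,1.9'] [ 70  20  19 150]
192 ['1.0,9.5', '1.4,10.9', '1.5,11.2', '1.2,10.3', '1.1,9.9', '0.9,9.3', '0.6,8.2', '-1.3,1.7'] [ 18  18   4 121]
193 ['2.0,9.2', '2.2,9.9', '2.0,9.2', '2.3,10.3', '2.0,9.4', '2.1,9.7', '1.6,7.8', '-0.3,1.3'] [12 12 12 62]
194 ['2.0,5.7', '2.1,5.8', '2.3,6.7', '2.5,7.3', '2.5,7.4', '2.3,6.6', '2.1,6.0', '2.0,5.7'] [20 20 19 33]
195 ['2.6,3.7', '2.1,2.2', '2.5,3.5', '1.9,1.2', '2.2,2.5', '2.3,2.9', '2.4,3.3', '0.7,-2.8'] [26 29 31 26]
196 ['2.3,-1.2', '2.2,-1.6', '2.6,-0.2', '3.0,1.3', '2.2,-1.3', '2.5,-0.5', '2.5,-0.4', '0.4,-7.8'] [12 31 31 40]
197 ['2.2,-5.4', '2.5,-4.4', '2.5,-4.3
[... 179 characters left out ...]
6.3'] [ 96  18  41 142]
199 ['0.2,-21.1', '0.3,-20.8', '0.2,-21.3', '6.4,1.7', '0.1,-21.6', '0.2,-21.2', '-0.1,-22.2', '-0.1,-22.2'] [147  56 120 169]
200 ['0.1,-26.0', '0.2,-25.4', '-0.1,-26.8', '7.2,0.9', '0.2,-25.7', '-0.2,-27.1', '0.1,-25.9', '0.1,-26.0'] [96 48 89 98]
201 ['-29.8,-144.9', '-30.1,-146.0', '-30.3,-146.5', '8.6,1.9', '-30.4,-146.8', '-29.9,-145.0', '-30.8,-148.4', '-29.9,-144.8'] [19  7 20 17]
202 ['-28.7,-146.7', '-28.4,-145.8', '-28.5,-145.8', '9.7,2.0', '-29.0,-147.8', '-28.7,-146.6', '-28.3,-145.2', '-28.8,-147.1'] [18 15 17 18]
203 ['-27.1,-147.2', '-27.1,-146.8', '-27.3,-147.9', '10.5,1.2', '-27.4,-147.9', '-27.1,-146.9', '-27.2,-147.1', '-27.1,-147.0'] [20 21 20 20]
```

```bash
python3 - <<'E'
from h import *
s=read_state()
plan([.452,-.16,.17],s['tcp_rot'],21)
plan([.452,-.1600,.06],R_from(5.89),6,np.array([.452,-.16,.17]),s['tcp_rot'])
E
```

```text
n 21 translation [0.595, -0.731, 0.193] dr [0.0, 0.0, 0.0] time 15.1667 F [-0.2 -0.8 -0.7]
n 6 translation [0.002, -0.001, 0.733] dr [0.004, 0.005, 0.541] time 15.1667 F [-0.2 -0.8 -0.7]
```

Call:
{"name": "arm_command", "arguments": {"commands": [{"translation": [0.595,-0.731,0.193],"dr": [0,0,0],"jaw": 0},{"translation": [0.595,-0.731,0.193],"dr": [0,0,0],"jaw": 0},{"translation": [0.595,-0.731,0.193],"dr": [0,0,0],"jaw": 0},{"translation": [0.595,-0.731,0.193],"dr": [0,0,0],"jaw": 0},{"translation": [0.595,-0.731,0.193],"dr": [0,0,0],"jaw": 0},{"translation": [0.595,-0.731,0.193],"dr": [0,0,0],"jaw": 0},{"translation": [0.595,-0.731,0.193],"dr": [0,0,0],"jaw": 0},{"translation": [0.595,-0.731,0.193],"dr": [0,0,0],"jaw": 0},{"translation": [0.595,-0.731,0.193],"dr": [0,0,0],"jaw": 0},{"translation": [0.595,-0.731,0.193],"dr": [0,0,0],"jaw": 0},{"translation": [0.595,-0.731,0.193],"dr": [0,0,0],"jaw": 0}]}}

```text
time_s: 16.08
position: [0.5056, 0.0683, 0.2197]
tcp_rot: [[-0.904, -0.428, 0.003], [-0.428, 0.904, 0.004], [-0.004, 0.002, -1.0]]
force: [-0.2, 0.3, -0.5]
opening: 1.001
```

Call:
{"name": "arm_command", "arguments": {"commands": [{"translation": [0.595,-0.731,0.193],"dr": [0,0,0],"jaw": 0},{"translation": [0.595,-0.731,0.193],"dr": [0,0,0],"jaw": 0},{"translation": [0.595,-0.731,0.193],"dr": [0,0,0],"jaw": 0},{"translation": [0.595,-0.731,0.193],"dr": [0,0,0],"jaw": 0},{"translation": [0.595,-0.731,0.193],"dr": [0,0,0],"jaw": 0},{"translation": [0.595,-0.731,0.193],"dr": [0,0,0],"jaw": 0},{"translation": [0.595,-0.731,0.193],"dr": [0,0,0],"jaw": 0},{"translation": [0.595,-0.731,0.193],"dr": [0,0,0],"jaw": 0},{"translation": [0.595,-0.731,0.193],"dr": [0,0,0],"jaw": 0},{"translation": [0.595,-0.731,0.193],"dr": [0,0,0],"jaw": 0}]}}

```text
time_s: 16.92
position: [0.4501, -0.1591, 0.1706]
tcp_rot: [[-0.904, -0.428, 0.003], [-0.428, 0.904, 0.005], [-0.005, 0.003, -1.0]]
force: [0.5, -0.0, 0.5]
opening: 0.999
```

Call:
{"name": "arm_command", "arguments": {"commands": [{"translation": [0,0,0.733],"dr": [0.004,0.005,0.541],"jaw": 0},{"translation": [0,0,0.733],"dr": [0.004,0.005,0.541],"jaw": 0},{"translation": [0,0,0.733],"dr": [0.004,0.005,0.541],"jaw": 0},{"translation": [0,0,0.733],"dr": [0.004,0.005,0.541],"jaw": 0},{"translation": [0,0,0.733],"dr": [0.004,0.005,0.541],"jaw": 0},{"translation": [0,0,0.733],"dr": [0.004,0.005,0.541],"jaw": 0},{"translation": [0,0,0],"dr": [0,0,0],"jaw": 0},{"translation": [0,0,0],"dr": [0,0,0],"jaw": 0}]}}

```text
time_s: 17.58
position: [0.4512, -0.158, 0.0608]
tcp_rot: [[-0.995, -0.104, -0.001], [-0.104, 0.995, 0.002], [0.0, 0.003, -1.0]]
force: [-0.5, 0.5, 0.6]
opening: 1.005
```

```bash
python3 - <<'E'
from h import *
print(read_state()['position'])
plan([.452,-.1600,.0115],R_from(5.89),4)
E
```

```text
[ 0.45118461 -0.15798287  0.06078901]
n 4 translation [-0.006, -0.022, 0.493] dr [0.006, -0.001, 0.003] time 17.5833 F [-0.5  0.5  0.6]
```

Call:
{"name": "arm_command", "arguments": {"commands": [{"translation": [-0.006,-0.022,0.495],"dr": [0,0,0],"jaw": 0.4},{"translation": [-0.006,-0.022,0.495],"dr": [0,0,0],"jaw": 0.4},{"translation": [-0.006,-0.022,0.495],"dr": [0,0,0],"jaw": 0.5},{"translation": [-0.006,-0.022,0.495],"dr": [0,0,0],"jaw": 0.5},{"translation": [0,0,0],"dr": [0,0,0],"jaw": 0.6},{"translation": [0,0,0],"dr": [0,0,0],"jaw": 0.65},{"translation": [0,0,0],"dr": [0,0,0],"jaw": 0.7}]}}

```text
time_s: 18.17
position: [0.4546, -0.1616, 0.0128]
tcp_rot: [[-0.995, -0.103, 0.004], [-0.103, 0.995, -0.0], [-0.004, -0.001, -1.0]]
force: [0.4, 1.2, -0.2]
opening: 0.553
```

Call:
{"name": "arm_command", "arguments": {"commands": [{"translation": [0,0.04,0.03],"dr": [0,0,0],"jaw": 0.75},{"translation": [0,0,0],"dr": [0,0,0],"jaw": 0.78},{"translation": [0,0,0],"dr": [0,0,0],"jaw": 0.84},{"translation": [0,0,0],"dr": [0,0,0],"jaw": 1},{"translation": [0,0,0],"dr": [0,0,0],"jaw": 1},{"translation": [0,0,0],"dr": [0,0,0],"jaw": 1},{"translation": [0,0,0],"dr": [0,0,0],"jaw": 1},{"translation": [0,0,0],"dr": [0,0,0],"jaw": 1},{"translation": [0,0,0],"dr": [0,0,0],"jaw": 1}]}}

```text
time_s: 18.92
position: [0.4543, -0.1605, 0.0109]
tcp_rot: [[-0.995, -0.102, 0.002], [-0.102, 0.995, 0.0], [-0.003, 0.0, -1.0]]
force: [-0.8, 0.8, 2.9]
opening: 0.147
```

Call:
{"name": "arm_command", "arguments": {"commands": [{"translation": [0,0,-0.2],"dr": [0,0,0],"jaw": 1},{"translation": [0,0,-0.5],"dr": [0,0,0],"jaw": 1},{"translation": [0,0,-0.9],"dr": [0,0,0],"jaw": 1},{"translation": [0,0,-0.9],"dr": [0,0,0],"jaw": 1},{"translation": [0,0,-0.9],"dr": [0,0,0],"jaw": 1},{"translation": [0,0,-0.9],"dr": [0,0,0],"jaw": 1},{"translation": [0,0,-0.9],"dr": [0,0,0],"jaw": 1},{"translation": [0,0,-0.9],"dr": [0,0,0],"jaw": 1},{"translation": [0,0,-0.9],"dr": [0,0,0],"jaw": 1},{"translation": [0,0,-0.9],"dr": [0,0,0],"jaw": 1},{"translation": [0,0,-0.9],"dr": [0,0,0],"jaw": 1},{"translation": [0,0,-0.9],"dr": [0,0,0],"jaw": 1}]}}

```text
time_s: 19.92
position: [0.453, -0.1602, 0.2545]
tcp_rot: [[-0.995, -0.102, 0.002], [-0.102, 0.995, 0.001], [-0.002, 0.001, -1.0]]
force: [0.6, 0.1, -0.7]
opening: 0.146
```

```bash
python3 - <<'E'
from h import *
s=read_state(); R=s['tcp_rot']; print(s['position'])
w=np.array([.45,.09,.27]); plan(w,R,12)
wristcap('b_held'); held('b_held')
E
```

```text
[ 0.45303796 -0.16020477  0.25451245]
n 12 translation [-0.075, 0.831, -0.051] dr [0.0, 0.0, 0.0] time 19.9167 F [ 0.6  0.1 -0.7]
19.9167 [ 0.453  -0.1602  0.2545] [[-0.995, -0.102, 0.002], [-0.102, 0.995, 0.001], [-0.002, 0.001, -1.0]] [ 0.59  0.08 -0.68]
x range 0.010605507846277895 0.08488977938830387
x 0.020 y -0.0067..0.0067 mid -0.0003 ztop -0.0042 n319
x 0.028 y -0.0066..0.0066 mid -0.0000 ztop -0.0042 n336
x 0.036 y -0.0065..0.0065 mid -0.0000 ztop -0.0038 n332
x 0.044 y -0.0037..0.0036 mid 0.0003 ztop -0.0009 n189
x 0.052 y -0.0030..0.0036 mid 0.0003 ztop -0.0008 n180
x 0.060 y -0.0030..0.0030 mid -0.0003 ztop -0.0006 n181
x 0.068 y -0.0030..0.0029 mid 0.0002 ztop -0.0003 n179
x 0.076 y -0.0024..0.0029 mid 0.0002 ztop -0.0002 n169
x 0.084 y -0.0024..0.0023 mid 0.0002 ztop 0.0001 n91
```

View pics/b_held.png

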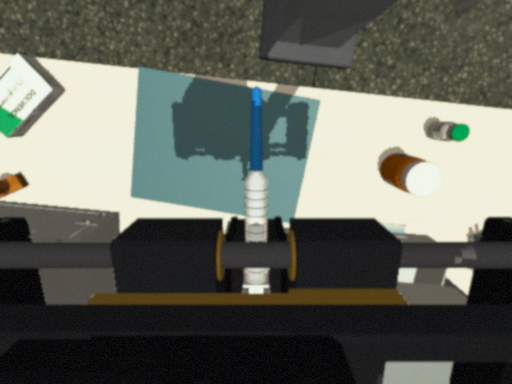

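Call:
{"name": "arm_command", "arguments": {"commands": [{"translation": [-0.075,0.831,-0.051],"dr": [0,0,0],"jaw": 1},{"translation": [-0.075,0.831,-0.051],"dr": [0,0,0],"jaw": 1},{"translation": [-0.075,0.831,-0.051],"dr": [0,0,0],"jaw": 1},{"translation": [-0.075,0.831,-0.051],"dr": [0,0,0],"jaw": 1},{"translation": [-0.075,0.831,-0.051],"dr": [0,0,0],"jaw": 1},{"translation": [-0.075,0.831,-0.051],"dr": [0,0,0],"jaw": 1},{"translation": [-0.075,0.831,-0.051],"dr": [0,0,0],"jaw": 1},{"translation": [-0.075,0.831,-0.051],"dr": [0,0,0],"jaw": 1},{"translation": [-0.075,0.831,-0.051],"dr": [0,0,0],"jaw": 1},{"translation": [-0.075,0.831,-0.051],"dr": [0,0,0],"jaw": 1},{"translation": [-0.075,0.831,-0.051],"dr": [0,0,0],"jaw": 1},{"translation": [-0.075,0.831,-0.051],"dr": [0,0,0],"jaw": 1}]}}

```text
time_s: 20.97
position: [0.4498, 0.0907, 0.2686]
tcp_rot: [[-0.995, -0.102, 0.002], [-0.102, 0.995, 0.0], [-0.002, 0.0, -1.0]]
force: [0.1, 0.4, 0.3]
opening: 0.143
```

```bash
python3 - <<'E'
from h import *
s=read_state(); print(s['position'],s['opening'])
pre=SLOT['right']+EX*(-.0195)+EZ*.055; print(pre); plan(pre,RR,12)
E
```

```text
[0.44979014 0.09073367 0.26862055] 0.14349926857520168
[0.56639301 0.24948221 0.17517012]
n 12 translation [-0.421, 0.405, 0.444] dr [-0.075, -0.439, -0.263] time 20.9667 F [0.1 0.4 0.3]
```

Call:
{"name": "arm_command", "arguments": {"commands": [{"translation": [-0.421,0.405,0.444],"dr": [-0.075,-0.439,-0.263],"jaw": 1},{"translation": [-0.421,0.405,0.444],"dr": [-0.075,-0.439,-0.263],"jaw": 1},{"translation": [-0.421,0.405,0.444],"dr": [-0.075,-0.439,-0.263],"jaw": 1},{"translation": [-0.421,0.405,0.444],"dr": [-0.075,-0.439,-0.263],"jaw": 1},{"translation": [-0.421,0.405,0.444],"dr": [-0.075,-0.439,-0.263],"jaw": 1},{"translation": [-0.421,0.405,0.444],"dr": [-0.075,-0.439,-0.263],"jaw": 1},{"translation": [-0.421,0.405,0.444],"dr": [-0.075,-0.439,-0.263],"jaw": 1},{"translation": [-0.421,0.405,0.444],"dr": [-0.075,-0.439,-0.263],"jaw": 1},{"translation": [-0.421,0.405,0.444],"dr": [-0.075,-0.439,-0.263],"jaw": 1},{"translation": [-0.421,0.405,0.444],"dr": [-0.075,-0.439,-0.263],"jaw": 1},{"translation": [-0.421,0.405,0.444],"dr": [-0.075,-0.439,-0.263],"jaw": 1},{"translation": [-0.421,0.405,0.444],"dr": [-0.075,-0.439,-0.263],"jaw": 1}]}}

```text
time_s: 21.97
position: [0.5668, 0.2487, 0.1748]
tcp_rot: [[-0.766, -0.428, 0.48], [-0.364, 0.904, 0.226], [-0.531, -0.001, -0.848]]
force: [0.9, 0.5, -0.1]
opening: 0.146
```

Call:
{"name": "arm_command", "arguments": {"commands": [{"translation": [0,0,0],"dr": [0,0,0],"jaw": 1},{"translation": [0,0,0],"dr": [0,0,0],"jaw": 1},{"translation": [0,0,0],"dr": [0,0,0],"jaw": 1}]}}

```text
time_s: 22.22
position: [0.5666, 0.248, 0.1754]
tcp_rot: [[-0.767, -0.427, 0.478], [-0.363, 0.904, 0.226], [-0.529, -0.0, -0.849]]
force: [-0.2, -0.5, 0.2]
opening: 0.147
```

```bash
python3 - <<'E'
from h import *
rel('right'); wristcap('b_pre')
E
```

```text
slot-rel x,y,z mm [-19.73  -1.44  55.44] rot err deg [0.03 0.07 0.01] F slot axes [-0.24 -0.32  0.37] t 22.2167 open 0.147
22.2167 [0.5666 0.248  0.1754] [[-0.767, -0.427, 0.478], [-0.363, 0.904, 0.226], [-0.529, -0.0, -0.849]] [-0.22 -0.46  0.18]
```

View pics/b_pre.png

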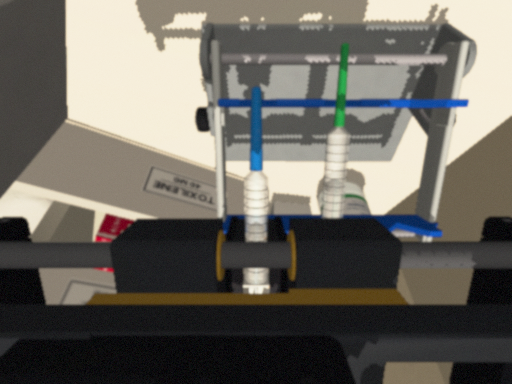

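Call:
{"name": "arm_command", "arguments": {"commands": [{"translation": [0,0.056,0.4],"dr": [0,0,0],"jaw": 1},{"translation": [0,0,0.4],"dr": [0,0,0],"jaw": 1},{"translation": [0,0,0.4],"dr": [0,0,0],"jaw": 1},{"translation": [0,0,0.4],"dr": [0,0,0],"jaw": 1},{"translation": [0,0,0.3],"dr": [0,0,0],"jaw": 1},{"translation": [0,0,0],"dr": [0,0,0],"jaw": 1},{"translation": [0,0,0],"dr": [0,0,0],"jaw": 1},{"translation": [0,0,0],"dr": [0,0,0],"jaw": 1}]}}

```text
time_s: 22.93
position: [0.5892, 0.26, 0.1358]
tcp_rot: [[-0.766, -0.427, 0.48], [-0.362, 0.904, 0.226], [-0.53, -0.001, -0.848]]
force: [-0.0, 0.4, 0.6]
opening: 0.142
```

```bash
python3 - <<'E'
from h import *
rel('right')
E
```

```text
slot-rel x,y,z mm [-19.1   -0.24   8.27] rot err deg [ 0.05 -0.03  0.  ] F slot axes [0.44 0.38 0.45] t 22.9333 open 0.142
```

Call:
{"name": "arm_command", "arguments": {"commands": [{"translation": [0,0.01,0.04],"dr": [0,0,0],"jaw": 1},{"translation": [0,0,0.04],"dr": [0,0,0],"jaw": 1},{"translation": [0,0,0.04],"dr": [0,0,0],"jaw": 1},{"translation": [0,0,0.04],"dr": [0,0,0],"jaw": 1},{"translation": [0,0,0.04],"dr": [0,0,0],"jaw": 1},{"translation": [0,0,0],"dr": [0,0,0],"jaw": 1},{"translation": [0,0,0],"dr": [0,0,0],"jaw": 1}]}}

```text
time_s: 23.52
position: [0.5916, 0.2616, 0.131]
tcp_rot: [[-0.766, -0.427, 0.48], [-0.363, 0.904, 0.226], [-0.53, -0.001, -0.848]]
force: [-0.9, -1.3, 2.0]
opening: 0.144
```

```bash
python3 - <<'E'
from h import *
rel('right')
E
```

```text
slot-rel x,y,z mm [-19.2    0.14   2.68] rot err deg [ 0.05 -0.02 -0.01] F slot axes [-0.07 -0.8   2.42] t 23.5167 open 0.144
```

Call:
{"name": "arm_command", "arguments": {"commands": [{"translation": [0,0,0.01],"dr": [0,0,0],"jaw": 1},{"translation": [0,0,0],"dr": [0,0,0],"jaw": 1}]}}

```text
time_s: 23.68
position: [0.5917, 0.2617, 0.1308]
tcp_rot: [[-0.766, -0.427, 0.48], [-0.363, 0.904, 0.226], [-0.53, -0.001, -0.848]]
force: [-0.7, -1.4, 0.9]
opening: 0.144
```

```bash
python3 - <<'E'
from h import *
rel('right')
E
```

```text
slot-rel x,y,z mm [-19.18   0.19   2.45] rot err deg [ 0.05 -0.02 -0.01] F slot axes [-0.58 -0.93  1.4 ] t 23.6833 open 0.144
```

Call:
{"name": "arm_command", "arguments": {"commands": [{"translation": [0,0,0.015],"dr": [0,0,0],"jaw": 1},{"translation": [0,0,0.005],"dr": [0,0,0],"jaw": 1},{"translation": [0,0,0],"dr": [0,0,0],"jaw": 1}]}}

```text
time_s: 23.93
position: [0.5919, 0.2617, 0.1305]
tcp_rot: [[-0.766, -0.427, 0.48], [-0.362, 0.904, 0.226], [-0.53, -0.001, -0.848]]
force: [-1.4, -2.0, 5.0]
opening: 0.147
```

```bash
python3 - <<'E'
from h import *
rel('right')
E
```

```text
slot-rel x,y,z mm [-19.17   0.13   2.12] rot err deg [ 0.06 -0.03  0.  ] F slot axes [ 0.87 -1.24  5.33] t 23.9333 open 0.147
```

Call:
{"name": "arm_command", "arguments": {"commands": [{"translation": [0.03,-0.008,-0.016],"dr": [0,0,0],"jaw": 1},{"translation": [0.05,0,0],"dr": [0,0,0],"jaw": 1},{"translation": [0.05,0,0],"dr": [0,0,0],"jaw": 1},{"translation": [0.03,0,0],"dr": [0,0,0],"jaw": 1},{"translation": [0,0,0],"dr": [0,0,0],"jaw": 1},{"translation": [0,0,0],"dr": [0,0,0],"jaw": 1}]}}

```text
time_s: 24.43
position: [0.5886, 0.2601, 0.1284]
tcp_rot: [[-0.767, -0.427, 0.479], [-0.362, 0.904, 0.226], [-0.53, -0.001, -0.848]]
force: [1.5, -1.2, 3.3]
opening: 0.145
```

```bash
python3 - <<'E'
from h import *
rel('right')
E
```

```text
slot-rel x,y,z mm [-23.44   0.08   2.26] rot err deg [ 0.04  0.   -0.  ] F slot axes [ 2.49 -1.76  2.39] t 24.4333 open 0.145
```

Call:
{"name": "arm_command", "arguments": {"commands": [{"translation": [0.02,0,-0.006],"dr": [0,0,0],"jaw": 1},{"translation": [0,0,0],"dr": [0,0,0],"jaw": 1},{"translation": [0,0,0],"dr": [0,0,0],"jaw": 1}]}}

```text
time_s: 24.68
position: [0.5881, 0.2599, 0.1282]
tcp_rot: [[-0.767, -0.427, 0.479], [-0.363, 0.904, 0.226], [-0.53, -0.001, -0.848]]
force: [1.1, -2.6, 2.8]
opening: 0.14
```

```bash
python3 - <<'E'
from h import *
rel('right')
E
```

```text
slot-rel x,y,z mm [-24.02   0.17   2.41] rot err deg [ 0.03  0.01 -0.01] F slot axes [ 1.39 -2.77  2.48] t 24.6833 open 0.14
```

Moved 0.6 mm freely with force not rising; continue.

Call:
{"name": "arm_command", "arguments": {"commands": [{"translation": [0.02,-0.008,0],"dr": [0,0,0],"jaw": 1},{"translation": [0.02,0,0],"dr": [0,0,0],"jaw": 1},{"translation": [0,0,0],"dr": [0,0,0],"jaw": 1},{"translation": [0,0,0],"dr": [0,0,0],"jaw": 1}]}}

```text
time_s: 25.02
position: [0.5872, 0.2594, 0.1276]
tcp_rot: [[-0.767, -0.427, 0.479], [-0.363, 0.904, 0.226], [-0.529, -0.0, -0.848]]
force: [-1.0, -0.4, 2.8]
opening: 0.146
```

```bash
python3 - <<'E'
from h import *
rel('right')
E
```

```text
slot-rel x,y,z mm [-25.17   0.04   2.41] rot err deg [ 0.01  0.03 -0.  ] F slot axes [0.56 0.02 2.96] t 25.0167 open 0.146
```

Call:
{"name": "arm_command", "arguments": {"commands": [{"translation": [0.02,0,0],"dr": [0,0,0],"jaw": 1},{"translation": [0,0,0],"dr": [0,0,0],"jaw": 1},{"translation": [0,0,0],"dr": [0,0,0],"jaw": 1}]}}

```text
time_s: 25.27
position: [0.5869, 0.2592, 0.1274]
tcp_rot: [[-0.767, -0.427, 0.479], [-0.363, 0.904, 0.226], [-0.53, -0.0, -0.848]]
force: [-0.4, -0.4, 1.8]
opening: 0.148
```

```bash
python3 - <<'E'
from h import *
rel('right')
E
```

```text
slot-rel x,y,z mm [-2.557e+01  2.000e-02  2.420e+00] rot err deg [ 0.02  0.02 -0.  ] F slot axes [ 0.49 -0.22  1.84] t 25.2667 open 0.148
```

Call:
{"name": "arm_command", "arguments": {"commands": [{"translation": [0.02,0,0],"dr": [0,0,0],"jaw": 1},{"translation": [0,0,0],"dr": [0,0,0],"jaw": 1},{"translation": [0,0,0],"dr": [0,0,0],"jaw": 1}]}}

```text
time_s: 25.52
position: [0.5866, 0.259, 0.1272]
tcp_rot: [[-0.767, -0.427, 0.479], [-0.363, 0.904, 0.226], [-0.53, -0.0, -0.848]]
force: [0.1, 0.2, 2.5]
opening: 0.149
```

```bash
python3 - <<'E'
from h import *
rel('right')
E
```

```text
slot-rel x,y,z mm [-2.599e+01 -2.000e-02  2.440e+00] rot err deg [ 0.02  0.01 -0.01] F slot axes [1.44 0.16 1.99] t 25.5167 open 0.149
```

Call:
{"name": "arm_command", "arguments": {"commands": [{"translation": [0.015,0,0],"dr": [0,0,0],"jaw": 1},{"translation": [0,0,0],"dr": [0,0,0],"jaw": 1},{"translation": [0,0,0],"dr": [0,0,0],"jaw": 1}]}}

```text
time_s: 25.77
position: [0.5863, 0.2589, 0.127]
tcp_rot: [[-0.767, -0.427, 0.479], [-0.363, 0.904, 0.226], [-0.53, -0.0, -0.848]]
force: [0.4, -0.6, 2.5]
opening: 0.146
```

```bash
python3 - <<'E'
from h import *
rel('right')
E
```

```text
slot-rel x,y,z mm [-2.634e+01 -2.000e-02  2.440e+00] rot err deg [ 0.03  0.01 -0.01] F slot axes [ 1.41 -0.68  2.11] t 25.7667 open 0.146
```

Call:
{"name": "arm_command", "arguments": {"commands": [{"translation": [0.02,0,0],"dr": [0,0,0],"jaw": 1},{"translation": [0,0,0],"dr": [0,0,0],"jaw": 1},{"translation": [0,0,0],"dr": [0,0,0],"jaw": 1}]}}

```text
time_s: 26.02
position: [0.586, 0.2587, 0.1267]
tcp_rot: [[-0.767, -0.427, 0.479], [-0.362, 0.904, 0.226], [-0.53, -0.0, -0.848]]
force: [-0.2, 0.1, 2.2]
opening: 0.146
```

```bash
python3 - <<'E'
from h import *
rel('right')
E
```

```text
slot-rel x,y,z mm [-26.83  -0.08   2.44] rot err deg [ 0.03  0.01 -0.  ] F slot axes [1.07 0.17 1.88] t 26.0167 open 0.146
```

Call:
{"name": "arm_command", "arguments": {"commands": [{"translation": [0.02,0,0],"dr": [0,0,0],"jaw": 1},{"translation": [0,0,0],"dr": [0,0,0],"jaw": 1},{"translation": [0,0,0],"dr": [0,0,0],"jaw": 1}]}}

```text
time_s: 26.27
position: [0.5859, 0.2586, 0.1266]
tcp_rot: [[-0.767, -0.427, 0.48], [-0.362, 0.904, 0.226], [-0.53, -0.0, -0.848]]
force: [0.6, 1.4, 3.1]
opening: 0.145
```

```bash
python3 - <<'E'
from h import *
rel('right')
E
```

```text
slot-rel x,y,z mm [-27.01  -0.1    2.45] rot err deg [ 0.03 -0.02 -0.  ] F slot axes [2.59 1.03 2.06] t 26.2667 open 0.145
```

Call:
{"name": "arm_command", "arguments": {"commands": [{"translation": [0.008,0,0],"dr": [0,0,0],"jaw": 1},{"translation": [0,0,0],"dr": [0,0,0],"jaw": 1}]}}

```text
time_s: 26.43
position: [0.5859, 0.2586, 0.1266]
tcp_rot: [[-0.766, -0.427, 0.48], [-0.362, 0.904, 0.226], [-0.531, -0.001, -0.848]]
force: [0.9, 0.9, 3.1]
opening: 0.146
```

```bash
python3 - <<'E'
from h import *
rel('right')
E
```

```text
slot-rel x,y,z mm [-27.01  -0.09   2.45] rot err deg [ 0.03 -0.04 -0.01] F slot axes [2.65 0.47 2.02] t 26.4333 open 0.146
```

Stopped at −27.0 mm with the push rising: contact. Release and retreat, then look from above.

Call:
{"name": "arm_command", "arguments": {"commands": [{"translation": [0,0,0],"dr": [0,0,0],"jaw": 0.82},{"translation": [0,0,0],"dr": [0,0,0],"jaw": 0.74},{"translation": [0,0,0],"dr": [0,0,0],"jaw": 0.64},{"translation": [0,0,0],"dr": [0,0,0],"jaw": 0.62},{"translation": [0,0,0],"dr": [0,0,0],"jaw": 0.62}]}}

```text
time_s: 26.85
position: [0.5849, 0.2583, 0.1258]
tcp_rot: [[-0.767, -0.427, 0.478], [-0.363, 0.904, 0.226], [-0.529, -0.0, -0.849]]
force: [0.3, -0.4, 0.3]
opening: 0.352
```

Call:
{"name": "arm_command", "arguments": {"commands": [{"translation": [0,0,-0.3],"dr": [0,0,0],"jaw": 0.62},{"translation": [0,0,-0.9],"dr": [0,0,0],"jaw": 0.62},{"translation": [0,0,-0.9],"dr": [0,0,0],"jaw": 0.4},{"translation": [0,0,-0.9],"dr": [0,0,0],"jaw": 0.2},{"translation": [0,0,-0.9],"dr": [0,0,0],"jaw": 0}]}}

```text
time_s: 27.27
position: [0.5377, 0.236, 0.2092]
tcp_rot: [[-0.768, -0.427, 0.478], [-0.363, 0.904, 0.226], [-0.528, -0.0, -0.849]]
force: [0.4, 0.4, -0.3]
opening: 0.526
```

```bash
python3 - <<'E'
from h import *
print(read_state()['position'])
plan([.575,.31,.275],R_from(25.3),7)
E
```

```text
[0.53768976 0.23600424 0.20921197]
n 7 translation [-0.478, 0.291, -0.243] dr [-0.0, 0.759, -0.0] time 27.2667 F [ 0.4  0.4 -0.3]
```

Call:
{"name": "arm_command", "arguments": {"commands": [{"translation": [-0.478,0.291,-0.243],"dr": [0,0.759,0],"jaw": 0},{"translation": [-0.478,0.291,-0.243],"dr": [0,0.759,0],"jaw": 0},{"translation": [-0.478,0.291,-0.243],"dr": [0,0.759,0],"jaw": 0},{"translation": [-0.478,0.291,-0.243],"dr": [0,0.759,0],"jaw": 0},{"translation": [-0.478,0.291,-0.243],"dr": [0,0.759,0],"jaw": 0},{"translation": [-0.478,0.291,-0.243],"dr": [0,0.759,0],"jaw": 0},{"translation": [-0.478,0.291,-0.243],"dr": [0,0.759,0],"jaw": 0},{"translation": [0,0,0],"dr": [0,0,0],"jaw": 0},{"translation": [0,0,0],"dr": [0,0,0],"jaw": 0}]}}

```text
time_s: 28.02
position: [0.5723, 0.3085, 0.2711]
tcp_rot: [[-0.899, -0.436, 0.038], [-0.435, 0.9, 0.029], [-0.047, 0.009, -0.999]]
force: [-0.3, -0.8, -1.0]
opening: 0.993
```

```bash
cat > chk.py <<'E'
from h import *
import sys
tag=sys.argv[1]
wristcap(tag)
p,d,T,K=load(tag)
save(tag+'z',cv2.resize(p[50:230,150:360],None,fx=3.8,fy=3.3,interpolation=cv2.INTER_CUBIC))
C=cloud(d,T,K)@B; hsv=cv2.cvtColor(p,cv2.COLOR_RGB2HSV)
m=(hsv[...,0]>105)&(hsv[...,0]<125)&(hsv[...,1]>150)&(d>0)
s=SLOT['middle']@B; tops=[]
for x0 in (0,-.097):
    Q=C[m]-s; Q=Q[(abs(Q[:,0]-x0)<.012)&(abs(Q[:,1])<.1)]; print(x0,'x',np.percentile(Q[:,0],[25,50,75]).round(4),'top z',np.percentile(Q[:,2],[90,95]).round(4))
for k in ('middle','right'):
    Q=C-SLOT[k]@B; w=(d>0)&(abs(Q[...,1])<.014)&(abs(Q[...,0])<.02)&(abs(Q[...,2])<.02)
    f=w&(abs(Q[...,1])>.0075)&(hsv[...,1]<90)&(Q[...,2]>-6e-3); P=Q[f]; P=P[abs(P[:,1])<.0125]
    print(k,'flange-ish pts',len(P),'x hist',np.histogram(P[:,0]*1e3,bins=np.arange(-6,8,1))[0])
    q=Q[f&(Q[...,0]>-.001)&(Q[...,0]<.006)]; print('  median x',np.median(q[:,0]).round(4), 'y', q[:,1].min().round(4),q[:,1].max().round(4))
    bz=(d>0)&(abs(Q[...,1])<.002)
    for x in (-.06,-.04,-.02): 
        t=Q[bz&(abs(Q[...,0]-x)<.004)&(abs(Q[...,2])<.03)]; print('   barrel x%.3f ztop %.4f'%(x,np.median(t[:,2]) if len(t) else np.nan))
E
python3 chk.py rack3
```

```text
28.0167 [0.5723 0.3085 0.2711] [[-0.899, -0.436, 0.038], [-0.435, 0.9, 0.029], [-0.047, 0.009, -0.999]] [-0.33 -0.8  -0.96]
0 x [-0.0008  0.0002  0.0004] top z [0.0063 0.0067]
-0.097 x [-0.0971 -0.0967 -0.0964] top z [0.0081 0.0086]
middle flange-ish pts 80 x hist [ 0  3  6  7  1  0  0 12 31  0  0  0  0]
  median x 0.0022 y -0.0137 0.0122
   barrel x-0.060 ztop 0.0095
   barrel x-0.040 ztop 0.0091
   barrel x-0.020 ztop 0.0091
right flange-ish pts 36 x hist [ 0  6  4  0  4  0  3  8 11  0  0  0  0]
  median x 0.002 y -0.0108 0.0101
   barrel x-0.060 ztop 0.0074
   barrel x-0.040 ztop 0.0068
   barrel x-0.020 ztop 0.0059
```

View pics/rack3z.png

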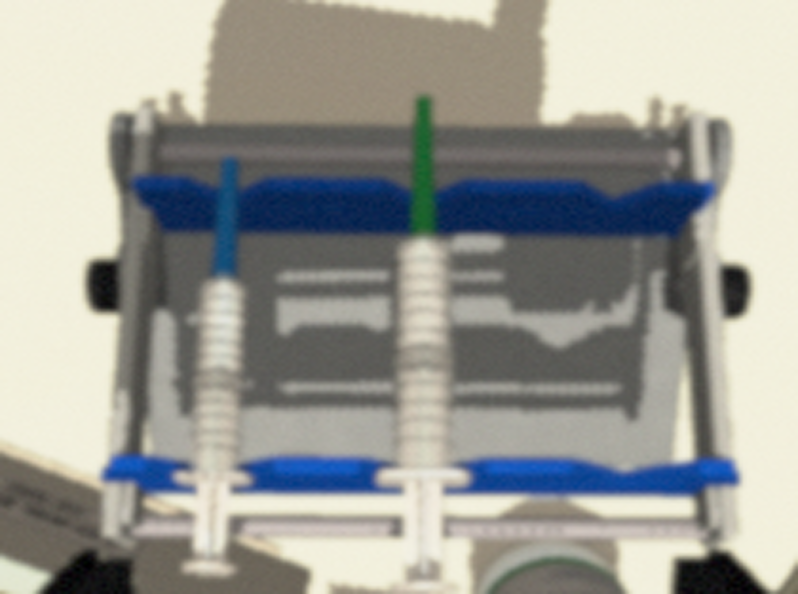

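```bash
python3 - <<'E'
from h import *
print(hand_in())
E
```

```text
the job is handed in; nothing more can be done
None
```

Both syringes are in the rack, each in its own slot with the capped tip down the slope. The green one is in the middle slot and the blue one in the right slot. I handed the job in at about 28 s of robot time, with the gripper clear above the rack.

**Seating:** in the last wrist view, both flanges' uphill faces stand about 2 mm above the upper comb's uphill face. That matches the 2 mm flange thickness, so both bear on the comb. The barrel heights fit syringes lying in both notches, to within about 1 mm for blue.

**Rack angle:** the combs read within about 0.3 mm of their first fit, so the rack did not sink or tilt.

**Bystanders:** I did not go near the jar, vial or carton. I did not take a separate final picture of them.

**Readings that disagreed:**
- **Push on the green syringe:** the light push rose to about 6 N for under a second before I backed it off. That is slightly over the half-kilogram limit you gave, though well under the 14 N that makes the rack sink. The blue flange was pushed home with about 2.7 N; laying it in its notch pressed up to about 5.3 N.
- **Stop position:** the arm's reading at the stop was 1 to 2.5 mm short of what the camera measurement predicted. The close-up depth check of the flanges against the comb settled that both are home.

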